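# Trip the safety switch, load the bottle warmer, restore the lever

## Task

Get the veranda bottle warmer ready for the day: first press the test button of the safety switch so that its lever drops and the power is off. While the lever is down, lay every ceramic tile from the stacks flat and square in a bay of its own in the warmer (any bays) and push the control knob fully onto its square shaft; only then lift the lever back up until it stays up. Leave the other things on the shelf where they are.

Things in the scene. Friction and masses are not known exactly. Their poses are not given: they have to be found in the camera images.
- rcd_button (a joint): travel of the safety switch's test button, m: 0 released, 0.008 fully down. It springs back (1.5 N at first touch, 5 N fully down). Pressed past about 0.006 m it tips the raised lever over its balance point; the lever then falls by itself
- rcd_button_top (a point): centre of the button's top face: a round pusher, diameter 24 mm, standing 9 mm proud of its boss; pressed straight down; moves with it
- rcd_lever (a joint): lever of the safety switch, rad: 0 = raised (leans 0.25 rad back past upright, resting there by its weight), 1.8 = dropped (level, sticking out over the switch's front). Moves freely: let go between 0 and about 0.2 it falls back to 0, beyond 0.3 it drops to 1.8. Stays raised only with the button released
- rcd_lever_grip (a point): point of the lever to hold, 64 mm from its hinge, 13 mm short of its end; moves with it. The lever is a white bar 14 mm wide (along the hinge axis), 8 mm thick, 77 mm long. Dropped, this point is about 27 mm in front of the housing and 64 mm above the shelf, free underneath
- shaft_base (a point): foot of the warmer's fixed upright control shaft, on the top face of the grey deck (66 mm long, 22 mm high) at the warmer's +y end; axes are the warmer's. The shaft is 12 mm square, 20 mm tall, its top 8 mm stepping in to 9.5 and then 6.5 mm square; its sides are parallel to the x and y axes
- knob: control knob, black plastic, 60 g: square base 38 by 38 by 25 mm with a square bore 15 mm wide and 21 mm deep in its underside (parallel to the base's sides), and on top a grip bar 38 mm long (along its x), 14 mm wide (y), 25 mm tall; 50 mm tall in all. Origin at the centre of its underside, z up. Fully on, its underside lies on the deck; any of its four turns fits
- bay0 (a point): centre of bay 0, on its floor (14 mm above the shelf; dark inlay 54 by 68 mm); bays 0 to 4 run from the warmer's -y end to the deck. A tile lies here with its 66 mm side (its y axis) along this point's y axis, the warmer's y. The warmer is a fixed white tray 100 (x) by 450 (y) by 14 mm high; ribs 4 mm high and wide part the bays (pitch 76 mm), open on their x sides
- bay1 (a point): centre of bay 1, on its floor (14 mm above the shelf; dark inlay 54 by 68 mm); bays 0 to 4 run from the warmer's -y end to the deck. A tile lies here with its 66 mm side (its y axis) along this point's y axis, the warmer's y
- bay2 (a point): centre of bay 2, on its floor (14 mm above the shelf; dark inlay 54 by 68 mm); bays 0 to 4 run from the warmer's -y end to the deck. A tile lies here with its 66 mm side (its y axis) along this point's y axis, the warmer's y
- bay3 (a point): centre of bay 3, on its floor (14 mm above the shelf; dark inlay 54 by 68 mm); bays 0 to 4 run from the warmer's -y end to the deck. A tile lies here with its 66 mm side (its y axis) along this point's y axis, the warmer's y
- bay4 (a point): centre of bay 4, on its floor (14 mm above the shelf; dark inlay 54 by 68 mm); bays 0 to 4 run from the warmer's -y end to the deck. A tile lies here with its 66 mm side (its y axis) along this point's y axis, the warmer's y
- tile0: white ceramic warming tile 50 (x) by 66 (y) by 12 mm thick, 90 g; origin at the centre of its underside, z up; starts flat in one of two short stacks (one of 2 or 3 tiles, one of 1 or 2) that stand 82 mm apart, end to end, on a fixed cork trivet (66 by 166 by 6 mm). 3 to 5 tiles are present: tile3 and tile4, which lie on top, may be absent (None)
- tile1: white ceramic warming tile 50 (x) by 66 (y) by 12 mm thick, 90 g; origin at the centre of its underside, z up; starts flat in one of two short stacks (one of 2 or 3 tiles, one of 1 or 2) that stand 82 mm apart, end to end, on a fixed cork trivet (66 by 166 by 6 mm). 3 to 5 tiles are present: tile3 and tile4, which lie on top, may be absent (None)
- tile2: white ceramic warming tile 50 (x) by 66 (y) by 12 mm thick, 90 g; origin at the centre of its underside, z up; starts flat in one of two short stacks (one of 2 or 3 tiles, one of 1 or 2) that stand 82 mm apart, end to end, on a fixed cork trivet (66 by 166 by 6 mm). 3 to 5 tiles are present: tile3 and tile4, which lie on top, may be absent (None)
- tile3: white ceramic warming tile 50 (x) by 66 (y) by 12 mm thick, 90 g; origin at the centre of its underside, z up; starts flat in one of two short stacks (one of 2 or 3 tiles, one of 1 or 2) that stand 82 mm apart, end to end, on a fixed cork trivet (66 by 166 by 6 mm). 3 to 5 tiles are present: tile3 and tile4, which lie on top, may be absent (None)
- tile4: white ceramic warming tile 50 (x) by 66 (y) by 12 mm thick, 90 g; origin at the centre of its underside, z up; starts flat in one of two short stacks (one of 2 or 3 tiles, one of 1 or 2) that stand 82 mm apart, end to end, on a fixed cork trivet (66 by 166 by 6 mm). 3 to 5 tiles are present: tile3 and tile4, which lie on top, may be absent (None)
- rcd: safety switch (RCD): fixed grey box, 55 mm high; origin on the shelf; the box spans x -45 to +30 mm and y -57.5 to +57.5 mm about it. Its -x side is the front, over which the lever drops; its button boss (top at 79 mm, 40 by 36 mm) is centred at x -22, y +30 mm, its lever turns about a level axis along y that passes through x -8 mm, 64 mm above the shelf; the lever is at y -25 mm
- bowl: white plastic bowl, 130 mm across, 50 mm high; bystander, leave alone; origin at its underside
- mug: ceramic mug, 80 mm across, 90 mm high; bystander, leave alone; origin at its underside
- bottle: glass feeding bottle, 58 mm across, 175 mm high; bystander, leave alone; origin at its underside
- jar: glass jar with a steel lid, 66 mm across, 85 mm high; bystander, leave alone; origin at its underside
- cup: steel cup, 72 mm across, 70 mm high; may be absent; bystander, leave alone; origin at its underside
- keyring: lime silicone teething key ring lying flat, about 110 mm long, 10 mm high; bystander, leave alone; origin at its underside
- rattle: wooden clutch rattle lying down, 100 mm long, 40 mm high; bystander, leave alone; origin at its underside
Not all that is in view belongs to the job. Leave any blue look-alike of the rcd alone.

How it is judged:
By the outcome, as a careful person would: the job done as asked, in the order asked, and still so for the second after the job is handed in, with the robot touching nothing.
Of tile3, tile4, cup only 1 to 3 are there at a start; the rules pass over those that are not, and their reading is None.
At some moment in a run one of knob may be knocked a few centimetres aside while the robot is not near it.
Once in a run the grip may slacken for a moment while it holds something.
It also fails if it takes over 208 s, if anything falls off the work surface, if the arm or the gripper's body presses on something with over 40 N, if the wrist force passes 120 N, or if a joint passes its speed limit or range.

## Robot

A 6-joint arm with a two-finger parallel gripper is mounted at the origin on the work surface. World frame = base frame: x ahead of the robot, y to its left, z up, the work surface at z = 0. Lengths are in m, angles in rad, forces in N, time in s.
With the tool pointing down it reaches from about 0.375 to 0.975 m from the base axis. Payload 3.8 kg.
Tool frame: the origin (TCP) lies between the finger pads; the fingertips stand 8 mm ahead of it and the grasp point (between the pads) lies 11 mm behind it (tcp_to_tips is the distance from the TCP to the fingertips, in m); z points along the fingers, y is the line along which they close (so a half turn about z gives the same grasp; the last joint's range is limited). The gripper opens to 85 mm and grips with 20 to 120 N. Pads are 22 mm wide; open, the fingers measure 114 mm over their backs; the gripper's body (76 mm by 85 mm) begins 54 mm behind the grasp point. The pads swing forward as they close: fully open they stand 13 mm farther back than shut.
Start: joints at [-1.288, 0.264, 1.604, -0, 1.274, -0.037], TCP at [0.212, -0.641, 0.239] pointing down, gripper open.
Joint ranges: [-2.63, 2.63], [-0.94, 2.18], [0.31, 2.57], [-1.31, 4.45], [0, 2.66], [-2.55, 2.55]. Speed limits (rad/s): [2.57, 2.57, 3.14, 3.14, 3.14, 3.14].

## Interface

Orientations are given as a rotation vector (axis times angle).
In Python, from workcell import * gives the robot as it stands.
- The arm moves only by the tool move_arm, never from a script. Its argument "series" is one flat list of numbers, 7 for each row, row after row: the finger opening in cm, from 0 to 8.54, then the shift along the tool's x, y, z in cm, then the turn, a rotation vector about the tool's x, y, z in degrees. A call has 1 to 5 rows; each row shifts and turns the commanded pose from where the row before left it, along the tool's axes as they then stand; what a row does not reach is not made up. A row lasts 1/8 s, in which the tool goes at most 62.5 mm and 10.7 degrees, less where a joint would pass 70% of its speed; a pose out of reach is approached as far as the arm can. A call is refused whole if a number of a shift passes 6.25 or a number of a turn 10.7, either way. A call with a gripper value outside its range is refused whole. The fingers move at their own pace and stop on an object; "grip_force" is the grip in N (left out, the last holds). Time passes only in rows, so rows that do not move let the fingers close. It gives the time, the measured TCP pose, the force, the opening and the grip force at its end, in the units of the state.
- read_state(): the state, without advancing time (a new reading comes with each control period).
- read_camera(name): name is "scene" or "top"; returns the picture (420x560x3 uint8, red, green, blue); there is no depth.
- calibration(name): a dict with "camera_matrix" (3x3 intrinsics, pixels), "k1" (the pictures are not rectified: a ray, as slopes to the right and down, at radius r is drawn at 1 + k1 r^2 times it, then the intrinsics apply), "rvec" (rotation vector, rad) and "tvec" (3), from world to camera coordinates, as OpenCV has them. Camera axes: x right, y down, z forward; pixel columns grow to the right and rows downward; lengths in m; the calibration is good to about 2 mm. A picture is of the moment at which its call begins. calibration takes no time and is no camera call.
- finish_job(): hands the job in; it is judged then, once.
The state is a dict: "time": time; "q": joint angles; "joint_vel": joint speeds; "joint_torque": joint torques, N m; "tool_pos": TCP position; "tcp_rot": TCP orientation; "wrist_force": force on the tool from outside, world axes, zero at the start; "torque": the same for the moment, N m; "width": opening from 0.0 (shut) to 1.0 (fully open); "grip_force": force on a finger pad.
Only numpy, scipy, OpenCV 4.12 (cv2) and the standard library are available. Lean on these libraries where they do the work, as an engineer would, in place of code of your own. Each camera call takes 0.05 s, during which the arm holds its last target. There are 200 camera calls.

## Working session

There is one attempt and no reset: what is moved stays moved. The work goes in short steps, Python scripts to look and compute and a tool call to move; the robot and the scene stay as the last step left them, time stands still between calls to the robot, and variables do not carry over. Pictures are saved under pics/ and viewed, at most 14 in all, crops included, and the job is handed in when it is done.

Besides the shell and the picture viewer there is one more tool, called by a JSON object that holds its "method" and its "body". move_arm: Moves the arm, as the interface text tells. Its arguments: {"type":"object","properties":{"series":{"type":"array"},"grip_force":{"type":"number"}},"required":["series"]}

```bash
ls; mkdir -p pics; python3 - <<'E'
from workcell import *
import cv2
s=read_state(); print(s)
for n in("scene","top"):
    im=read_camera(n); cv2.imwrite(f"pics/{n}0.png",im[:,:,::-1]); print(n,calibration(n))
E
```

```text
pics
{'time': 0.0, 'q': array([-1.28792179e+00,  2.64736378e-01,  1.60537585e+00, -5.85061777e-06,
        1.27369438e+00, -3.68816370e-02]), 'joint_vel': array([ 1.36404035e-05, -1.73096472e-03,  7.30100705e-04, -8.42031399e-04,
        1.03284336e-03, -1.69650481e-04]), 'joint_torque': array([-1.11106514e-03, -5.15117168e+01, -3.67312932e+01, -3.70669122e-04,
        1.28168127e-02, -5.70332901e-06]), 'tool_pos': array([ 0.21198555, -0.64009885,  0.23797231]), 'tcp_rot': array([-3.09935799e+00, -4.99787762e-01,  4.35077887e-04]), 'wrist_force': array([ 1.56663553, -0.22835505,  0.2392129 ]), 'torque': array([-0.06404923,  0.04878621,  0.00455411]), 'grip_force': 0.0, 'width': 0.999412935901107}
scene {'camera_matrix': array([[418.30355484,   0.        , 280.54587467],
       [  0.        , 418.30355484, 209.84518688],
       [  0.        ,   0.        ,   1.        ]]), 'k1': 0.03110235419818113, 'rvec': array([ 1.92458596,  1.83589863, -0.56206484]), 'tvec': array([-0.02563791, -0.40583561,  1.37051162])}
top {'camera_matrix': array([[461.9950029 ,   0.        , 283.72355411],
       [  0.        , 461.9950029 , 205.95005602],
       [  0.        ,   0.        ,   1.        ]]), 'k1': -0.11251608068756465, 'rvec': array([ 2.1132527 , -2.10348173,  0.18999036]), 'tvec': array([0.01851827, 0.59505155, 1.27037998])}
```

View pics/scene0.png

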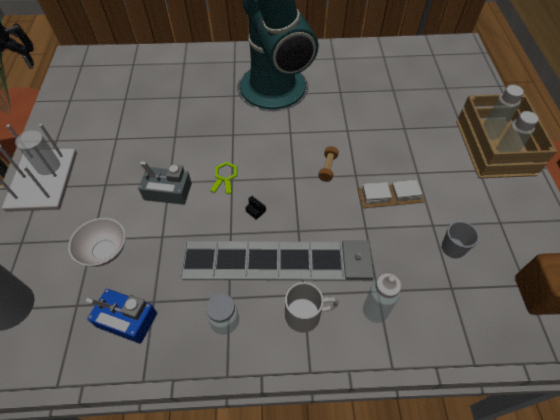

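View pics/top0.png

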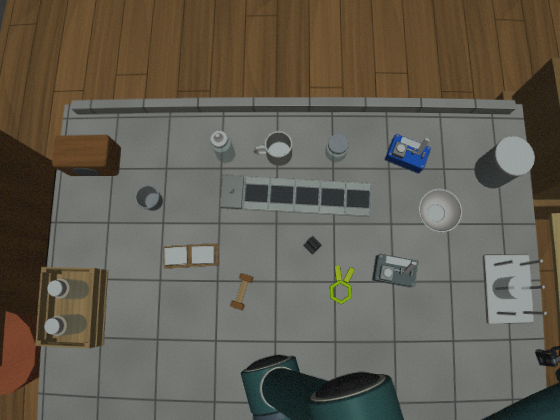

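The scene picture shows two switches: a grey one at scene (165,184) / top (397,270), and a blue one at scene (122,315) / top (409,152). The grey one fits the description "grey box" and the blue is the look-alike to leave. The knob is at scene (256,207) / top (312,245). The stacks are at scene (391,194) / top (190,255), and the warmer runs from scene (185,260) to its deck at (357,260). I'll confirm these in enlarged crops.

```bash
cat > h.py <<'E'
from workcell import *
import numpy as np, cv2
from scipy.spatial.transform import Rotation as Ro
def cam(n):
    c=calibration(n); return c["camera_matrix"],c["k1"],Ro.from_rotvec(c["rvec"]).as_matrix(),np.array(c["tvec"])
def ray(n,uv):
    K,k,R,t=cam(n); d=np.array([k,0,0,0,0.])
    p=cv2.undistortPoints(np.array([[uv]],float),K,d)[0,0]
    return -R.T@t, R.T@np.array([p[0],p[1],1])
def plane(n,uv,z):
    o,d=ray(n,uv); return o+d*(z-o[2])/d[2]
def proj(n,P):
    K,k,R,t=cam(n); return cv2.projectPoints(np.array(P,float).reshape(-1,3),R,t,K,np.array([k,0,0,0,0.]))[0][:,0]
def tri(a,b,na="scene",nb="top"):
    o1,d1=ray(na,a); o2,d2=ray(nb,b)
    s=np.linalg.lstsq(np.c_[d1,-d2],o2-o1,rcond=None)[0]
    p,q=o1+d1*s[0],o2+d2*s[1]; return (p+q)/2,np.linalg.norm(p-q)
def crop(im,x,y,w,h,f): return cv2.resize(im[y:y+h,x:x+w],None,fx=f,fy=f,interpolation=cv2.INTER_CUBIC)
E
python3 - <<'E'
from h import *
s=cv2.imread("pics/scene0.png");t=cv2.imread("pics/top0.png")
A=np.hstack([crop(s,135,155,66,50,6),crop(t,365,240,66,50,6)])
B=np.hstack([crop(s,358,170,66,50,6),crop(t,157,232,66,50,6)])
cv2.imwrite("pics/c1.png",np.vstack([A,B]))
A=np.hstack([crop(s,235,190,44,33,9),crop(t,290,228,44,33,9)])
B=np.hstack([crop(s,325,232,66,50,6),crop(t,210,168,66,50,6)])
cv2.imwrite("pics/c2.png",np.vstack([A,B[:,:A.shape[1]]]))
E
```

```text
(no output)
```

View pics/c1.png

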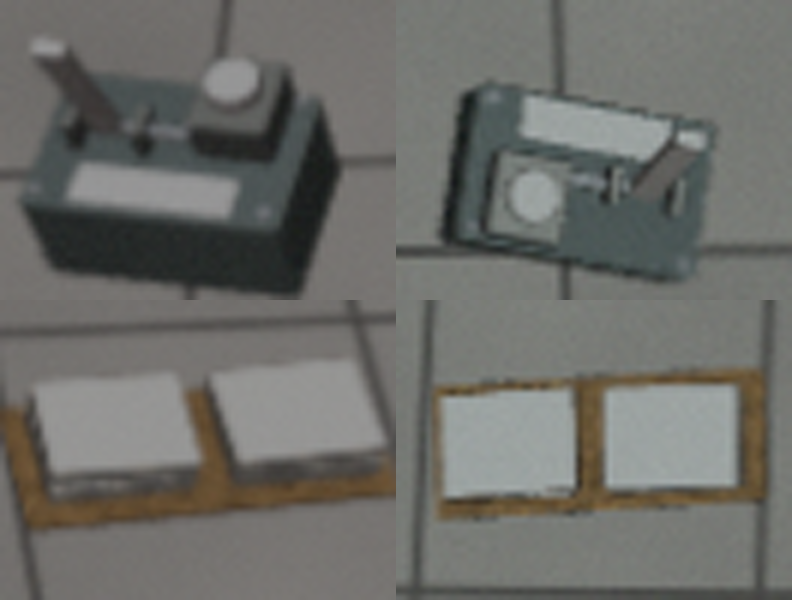

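View pics/c2.png

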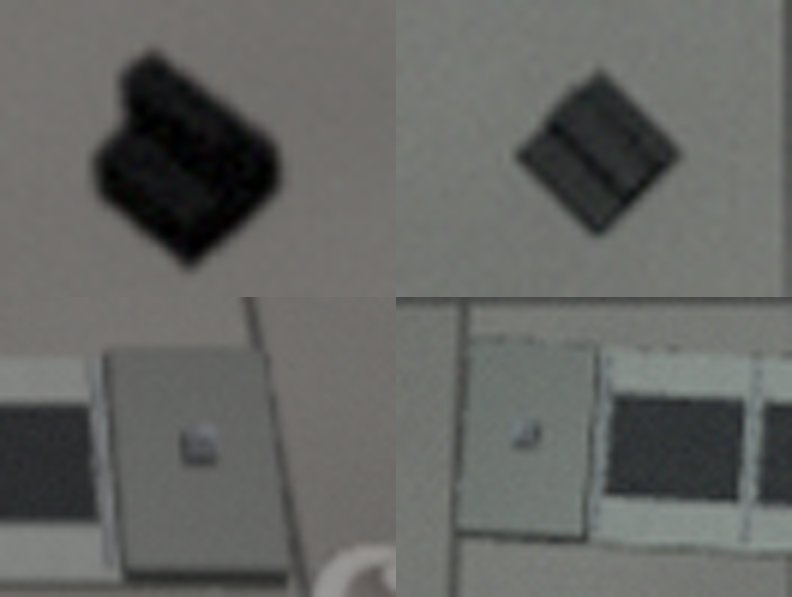

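The crops confirm the grey RCD. Its boss and button are at scene (173,168) / top (388,272), and its raised lever is at the right end in top, so its front faces the robot. They also show two tile stacks, the knob turned about 45°, and the shaft at scene (358,257) / top (231,190).

```bash
python3 - <<'E'
from h import *
np.set_printoptions(precision=4,suppress=True)
s=cv2.imread("pics/scene0.png");t=cv2.imread("pics/top0.png")
def blobs(im,x0,y0,x1,y1,f,amin,amax):
    m=np.zeros(im.shape[:2],np.uint8); m[y0:y1,x0:x1]=f(im[y0:y1,x0:x1].astype(int))*255
    n,l,st,c=cv2.connectedComponentsWithStats(m)
    r=[(c[i],st[i,4],cv2.minAreaRect(np.argwhere(l==i)[:,::-1].astype(np.float32))) for i in range(1,n) if amin<st[i,4]<amax]
    return sorted(r,key=lambda a:a[0][0])
dark=lambda c:c.max(2)<85
bs=blobs(s,183,238,345,282,dark,200,2000); bt=blobs(t,240,178,375,215,dark,200,2000)[::-1]
print([b[1] for b in bs],[b[1] for b in bt])
P=[]
for a,b in zip(bs,bt):
    p,e=tri(a[0],b[0]); P.append(p); print("bay",p,e)
P=np.array(P); d=P[-1]-P[0]; print("pitch",np.linalg.norm(d)/4,"yaw",np.degrees(np.arctan2(-d[0],d[1])))
br=lambda c:c.min(2)>150
ck=lambda q,x,y,f:((np.array(q)+.5)/f-.5)+[x,y]
S=lambda u,v:ck((u,v-300),358,170,6); T=lambda u,v:ck((u-396,v-300),157,232,6)
L=([(38,385),(178,375),(198,462),(55,475)],[(738,485),(606,489),(604,390),(738,384)])
R=([(210,378),(350,362),(386,448),(235,470)],[(577,490),(445,498),(441,395),(574,390)])
for nm,(A,B) in dict(L=L,R=R).items():
    q=[]
    for a,b in zip(A,B): p,e=tri(S(*a),T(*b)); q.append(p); print(nm,p,e)
    q=np.array(q); c=q.mean(0); dd=q[1]+q[2]-q[0]-q[3]; print("  centre",c,"yaw",np.degrees(np.arctan2(-dd[0],dd[1])),"len",np.linalg.norm(dd)/2)
# trivet corners z=.006
for a in [(30,527)]: print("trivet",plane("scene",S(*a),.006))
def two(nm,a,b): p,e=tri(a,b); print(nm,p,e)
two("button",ck((231,80),135,155,6),ck((536-396,195),365,240,6))
two("levertip",ck((47,48),135,155,6),ck((688-396,140),365,240,6))
two("boxFRtop",ck((265,212),135,155,6),ck((490-396,95),365,240,6))
two("boxBackscrew",ck((30,188),135,155,6),ck((705-396,128),365,240,6))
two("shaft",ck((200,440-297),325,232,6),ck((528-396,430-297),210,168,6))
two("knobA",ck((152,50),235,190,9),ck((655-396,187),290,228,9))
two("deckcorner",ck((265,350-297),325,232,6),ck((460-396,535-297),210,168,6))
E
```

```text
[np.int32(566), np.int32(554), np.int32(545), np.int32(531), np.int32(569)] [np.int32(377), np.int32(377), np.int32(376), np.int32(375), np.int32(375)]
bay [ 0.6286 -0.1991  0.0112] 0.0003739324273843303
bay [ 0.6325 -0.1233  0.0108] 0.0005850357314590617
bay [ 0.6368 -0.0472  0.0114] 0.0012252634630971323
bay [0.6407 0.0297 0.0105] 0.0004074473092657024
bay [0.6452 0.1053 0.0102] 0.0005123385499760188
pitch 0.07623052519680933 yaw -3.1216680327566024
L [0.4342 0.2258 0.0259] 0.002762954120676695
L [0.4315 0.2895 0.0256] 0.0009565839576587878
L [0.4794 0.2907 0.0261] 0.0022951643865344643
L [0.4831 0.2265 0.0259] 0.0008188755708065333
  centre [0.4571 0.2581 0.0259] yaw 2.873803048376314 len 0.06405198664617703
R [0.4312 0.3046 0.022 ] 0.0009933808618094603
R [0.4263 0.3687 0.0232] 0.0006085078070723201
R [0.4763 0.3722 0.0265] 0.0008660806988804593
R [0.48   0.3076 0.0198] 0.0012497988899569227
  centre [0.4534 0.3383 0.0229] yaw 3.8572710450802394 len 0.06463934099529862
trivet [0.4963 0.2172 0.006 ]
button [ 0.4048 -0.2672  0.0849] 0.0004318756278763624
levertip [ 0.4263 -0.3269  0.1341] 0.001534112299411453
boxFRtop [ 0.4536 -0.2537  0.0557] 0.0012738234648166508
boxBackscrew [ 0.4376 -0.3544  0.0577] 0.00015075966531862085
shaft [0.6492 0.1775 0.0324] 0.0009301280778156995
knobA [ 0.4741 -0.0741  0.0496] 0.0076437421614304075
deckcorner [0.5999 0.2135 0.0141] 0.0028082169460559663
```

```bash
cat >> h.py <<'E'
def delta(xyz,ang=None,show=True):
    "shift (cm, tool axes as they stand) and turn about tool z (deg) to bring the TCP to xyz, tool x at world angle ang"
    s=read_state(); R=Ro.from_rotvec(s["tcp_rot"]).as_matrix()
    d=R.T@(np.array(xyz)-s["tool_pos"])*100
    a=np.degrees(np.arctan2(R[1,0],R[0,0])); tw=0 if ang is None else -((ang-a+180)%360-180)
    T=Ro.from_euler('z',np.radians(a if ang is None else ang)).as_matrix()@np.diag([1,-1,-1.])
    d2=T.T@(np.array(xyz)-s["tool_pos"])*100
    rv=np.degrees(Ro.from_matrix(R.T@T).as_rotvec())
    print("t %.1f pos"%s["time"],np.round(s["tool_pos"],4),"ang %.1f"%a,"F",np.round(s["wrist_force"],1),"w %.3f g %.0f"%(s["width"],s["grip_force"]))
    print(" shift now",np.round(d,2)," shift after turn",np.round(d2,2)," turn",np.round(rv,1))
E
python3 - <<'E'
from h import *
for n,uv in dict(rackTL=(488,258),post1=(490,264),post3=(493,315),postend=(540,262),bowl=(440,211)).items(): print(n,plane("top",uv,.0),plane("top",uv,.12))
delta([.405,-.267,.24],-9)
E
```

```text
rackTL [ 0.44982737 -0.58963127  0.        ] [ 0.43950197 -0.53811475  0.12      ]
post1 [ 0.43185765 -0.59460981  0.        ] [ 0.42311437 -0.54265497  0.12      ]
post3 [ 0.28191385 -0.5944396   0.        ] [ 0.28637208 -0.54249974  0.12      ]
postend [ 0.43621756 -0.75360194  0.        ] [ 0.42709041 -0.68764893  0.12      ]
bowl [ 0.59266179 -0.4503149   0.        ] [ 0.56976081 -0.41106423  0.12      ]
t 0.1 pos [ 0.212  -0.6401  0.2381] ang 18.3 F [-0.   0.5 -0.3] w 1.003 g 0
 shift now [ 30.05 -29.36  -0.13]  shift after turn [ 13.23 -39.87  -0.19]  turn [-0.1  0.  27.3]
```

{"method": "move_arm", "body": {"series": [0,0,0,0,0,0,9,0,0,0,0,0,0,9,0,0,0,0,0,0,9], "grip_force": 30}}

```text
time: 0.48
tool_pos: [0.2121, -0.6404, 0.2385]
tcp_rot: [-3.131, 0.246, 0.001]
wrist_force: [0.4, 0.6, 0.1]
width: 0.378
grip_force: 0.0
```

{"method": "move_arm", "body": {"series": [0,1.3,-4,0,0,0,0,0,1.3,-4,0,0,0,0,0,1.3,-4,0,0,0,0,0,1.3,-4,0,0,0,0,0,1.3,-4,0,0,0,0]}}

```text
time: 1.1
tool_pos: [0.3069, -0.4513, 0.2387]
tcp_rot: [-3.132, 0.238, 0.001]
wrist_force: [-0.1, -0.8, -0.2]
width: -0.005
grip_force: 0.0
```

{"method": "move_arm", "body": {"series": [0,1.3,-4,0,0,0,0,0,1.3,-4,0,0,0,0,0,1.3,-4,0,0,0,0,0,1.3,-4,0,0,0,0,0,1.3,-4,0,0,0,0]}}

```text
time: 1.72
tool_pos: [0.4012, -0.2635, 0.2389]
tcp_rot: [-3.132, 0.238, 0.001]
wrist_force: [0.4, -0.4, -0.1]
width: 0.001
grip_force: 0.0
```

{"method": "move_arm", "body": {"series": [0,0,0,3,0,0,0,0,0,0,3,0,0,0,0,0,0,3,0,0,0,0,0,0,0,0,0,0]}}

```text
time: 2.22
tool_pos: [0.3988, -0.2632, 0.1464]
tcp_rot: [-3.129, 0.237, 0.009]
wrist_force: [0.1, -0.5, 0.8]
width: -0.0
grip_force: 0.0
```

```bash
python3 - <<'E'
from h import *
delta([.4048,-.2672,.096],-9)
t=read_camera("top")[:,:,::-1];s=read_camera("scene")[:,:,::-1]
cv2.imwrite("pics/p1.png",np.hstack([crop(s,125,115,80,100,5),crop(t,345,215,80,100,5)]))
E
```

```text
t 2.2 pos [ 0.3988 -0.2632  0.1464] ang -8.7 F [ 0.1 -0.5  0.8] w -0.000 g 0
 shift now [0.68 0.32 5.03]  shift after turn [0.66 0.3  5.04]  turn [-0.2  0.3  0.3]
```

View pics/p1.png

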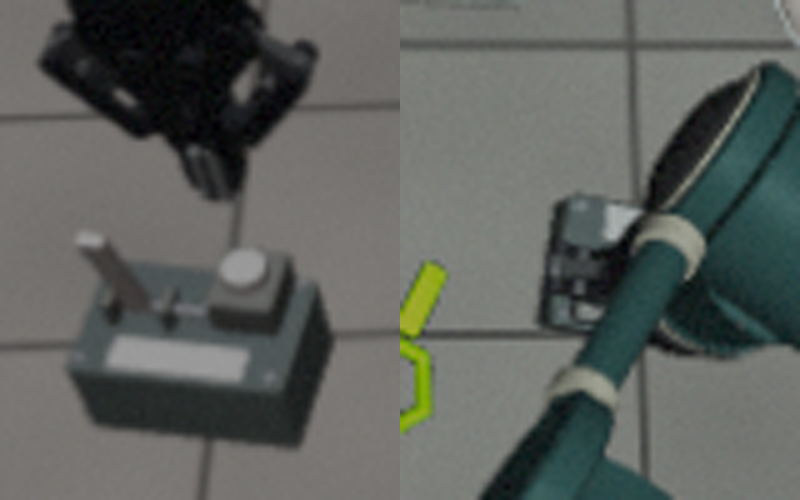

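The picture shows the shut fingertips at scene (168,154), just above and behind the button at scene (173,168), with the lever still raised. Next I line up and press.

{"method": "move_arm", "body": {"series": [0,0.6,0.3,1.5,0,0,0,0,0,0,2.5,0,0,0,0,0,0,0.7,0,0,0]}}

```text
time: 2.7
tool_pos: [0.4061, -0.2686, 0.1011]
tcp_rot: [-3.132, 0.238, 0.002]
wrist_force: [-0.0, 0.1, -0.3]
width: 0.0
grip_force: 0.0
```

```bash
python3 - <<'E'
from h import *
delta([.4048,-.2672,.096],-9)
p=read_state()["tool_pos"]; print(proj("scene",p-[0,0,.008]),proj("scene",[.4048,-.2672,.085]))
E
```

```text
t 2.7 pos [ 0.4061 -0.2686  0.1011] ang -8.7 F [-0.   0.1 -0.3] w 0.000 g 0
 shift now [-0.15 -0.12  0.51]  shift after turn [-0.15 -0.12  0.51]  turn [-0.   0.1  0.3]
[[171.67883492 166.24281155]] [[172.98423997 167.87350954]]
```

{"method": "move_arm", "body": {"series": [0,0,0,0.3,0,0,0,0,0,0,0.3,0,0,0,0]}}

```text
invalid input at $.series: expected a multiple of 7 numbers
```

{"method": "move_arm", "body": {"series": [0,0,0,0.2,0,0,0,0,0,0,0.2,0,0,0,0,0,0,0,0.1,0,0,0]}}

```text
invalid input at $.series: expected a multiple of 7 numbers
```

{"method": "move_arm", "body": {"series": [0,0,0,0.3,0,0,0,0,0,0,0.3,0,0,0]}}

```text
time: 2.95
tool_pos: [0.4072, -0.2694, 0.097]
tcp_rot: [3.132, -0.238, 0.002]
wrist_force: [-0.5, 0.6, -0.3]
width: 0.001
grip_force: 0.0
```

{"method": "move_arm", "body": {"series": [0,0,0,0.2,0,0,0,0,0,0,0.2,0,0,0,0,0,0,0.1,0,0,0,0,0,0,0,0,0,0]}}

```text
time: 3.45
tool_pos: [0.4071, -0.2693, 0.0924]
tcp_rot: [3.132, -0.237, 0.002]
wrist_force: [-0.3, 1.3, 4.3]
width: 0.002
grip_force: 2.2
```

{"method": "move_arm", "body": {"series": [0,0,0,0.2,0,0,0,0,0,0,0.2,0,0,0,0,0,0,0,0,0,0]}}

```text
time: 3.82
tool_pos: [0.4071, -0.2693, 0.0883]
tcp_rot: [3.132, -0.238, 0.002]
wrist_force: [-0.4, -0.2, 3.4]
width: 0.002
grip_force: 1.7
```

{"method": "move_arm", "body": {"series": [0,0,0,-2,0,0,0,0,0,0,-4,0,0,0,0,0,0,-4,0,0,0,0,0,0,-4,0,0,0]}}

```text
time: 4.32
tool_pos: [0.4063, -0.2687, 0.2283]
tcp_rot: [-3.132, 0.238, 0.0]
wrist_force: [0.6, -0.4, 0.4]
width: 0.001
grip_force: 0.0
```

```bash
python3 - <<'E'
from h import *
delta([.457,.258,.24],93)
t=read_camera("top")[:,:,::-1];s=read_camera("scene")[:,:,::-1]
cv2.imwrite("pics/scene1.png",s)
cv2.imwrite("pics/p2.png",np.hstack([crop(s,125,115,80,100,5),crop(t,345,215,80,100,5)]))
E
```

```text
t 4.3 pos [ 0.4063 -0.2687  0.2283] ang -8.7 F [ 0.6 -0.4  0.4] w 0.001 g 0
 shift now [ -2.94 -52.83  -1.17]  shift after turn [52.33  7.82 -1.17]  turn [  -0.    -0.  -101.7]
```

View pics/p2.png

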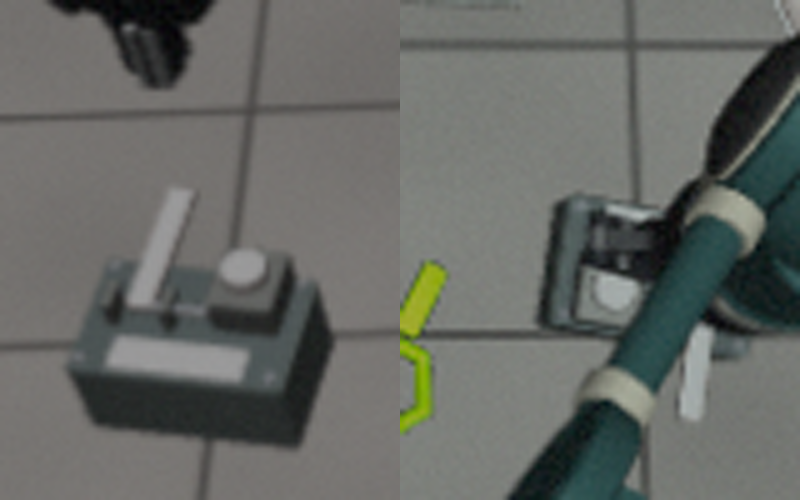

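The lever is now dropped: in scene it lies at (158,164) pointing toward the robot, and in top it sticks out in front at (404,290). Now to the first stack.

{"method": "move_arm", "body": {"series": [7.2,0,0,0,0,0,-10.2,7.2,0,0,0,0,0,-10.2,7.2,0,0,0,0,0,-10.2,7.2,0,0,0,0,0,-10.2,7.2,0,0,0,0,0,-10.2]}}

```text
time: 5.05
tool_pos: [0.406, -0.2684, 0.226]
tcp_rot: [-2.925, -1.142, 0.001]
wrist_force: [-0.3, 0.7, -0.3]
width: 0.841
grip_force: 0.0
```

{"method": "move_arm", "body": {"series": [7.2,0,0,0,0,0,-10.2,7.2,0,0,0,0,0,-10.2,7.2,0,0,0,0,0,-10.2,7.2,0,0,0,0,0,-10.2,7.2,0,0,0,0,0,-10.2]}}

```text
time: 5.68
tool_pos: [0.406, -0.2684, 0.226]
tcp_rot: [-2.148, -2.29, 0.0]
wrist_force: [0.4, 0.2, 0.7]
width: 0.845
grip_force: 0.0
```

{"method": "move_arm", "body": {"series": [7.2,5.2,0.8,0,0,0,0,7.2,5.2,0.8,0,0,0,0,7.2,5.2,0.8,0,0,0,0,7.2,5.2,0.8,0,0,0,0,7.2,5.2,0.8,0,0,0,0]}}

```text
time: 6.3
tool_pos: [0.4308, -0.0053, 0.2263]
tcp_rot: [-2.156, -2.284, 0.001]
wrist_force: [0.2, -0.0, -0.7]
width: 0.847
grip_force: 0.0
```

{"method": "move_arm", "body": {"series": [7.2,5.2,0.8,0,0,0,0,7.2,5.2,0.8,0,0,0,0,7.2,5.2,0.8,0,0,0,0,7.2,5.2,0.8,0,0,0,0,7.2,5.2,0.8,0,0,0,0]}}

```text
time: 6.92
tool_pos: [0.4557, 0.2565, 0.2261]
tcp_rot: [-2.156, -2.285, 0.002]
wrist_force: [1.2, -0.2, 0.5]
width: 0.837
grip_force: 0.0
```

{"method": "move_arm", "body": {"series": [7.2,0,0,4,0,0,0,7.2,0,0,4,0,0,0,7.2,0,0,4,0,0,0,7.2,0,0,2,0,0,0,7.2,0,0,0,0,0,0]}}

```text
time: 7.55
tool_pos: [0.4538, 0.2537, 0.0842]
tcp_rot: [-2.155, -2.283, 0.009]
wrist_force: [-1.2, -0.2, -0.7]
width: 0.844
grip_force: 0.0
```

```bash
python3 - <<'E'
from h import *
delta([.457,.258,.029],93.4)
t=read_camera("top")[:,:,::-1];s=read_camera("scene")[:,:,::-1]
cv2.imwrite("pics/p3.png",np.hstack([crop(s,355,135,80,80,5),crop(t,150,225,80,80,5)]))
E
```

```text
t 7.5 pos [0.4538 0.2537 0.0842] ang 93.3 F [-1.2 -0.2 -0.7] w 0.844 g 0
 shift now [0.42 0.38 5.52]  shift after turn [0.41 0.35 5.52]  turn [-0.3  0.1 -0.1]
```

View pics/p3.png

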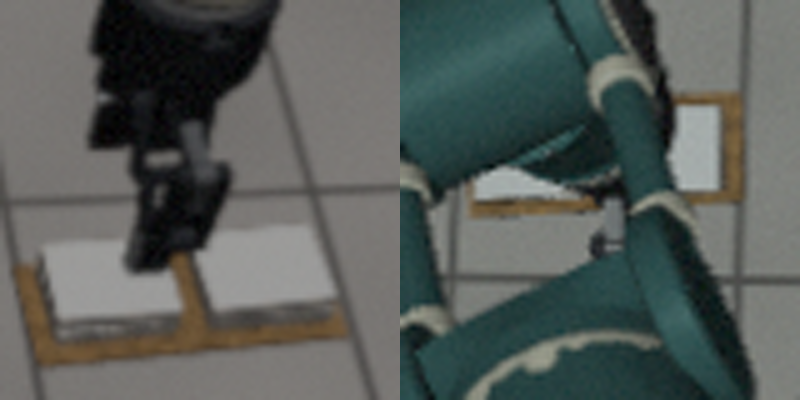

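The gripper straddles the near stack: the fingers are at scene (384,180) over the tile. Both stacks show two layers in scene, so that makes 2 + 2 tiles. I descend to the top tile.

{"method": "move_arm", "body": {"series": [7.2,0.1,0.1,2,0,0,0,7.2,0,0,2,0,0,0,7.2,0,0,1,0,0,0,7.2,0,0,0,0,0,0,7.2,0,0,0,0,0,0]}}

```text
time: 8.28
tool_pos: [0.4581, 0.2564, 0.0384]
tcp_rot: [2.156, 2.284, 0.003]
wrist_force: [0.2, -0.2, 0.8]
width: 0.845
grip_force: 0.0
```

```bash
python3 -c "
from h import *
delta([.457,.258,.0285],93.4)"
```

```text
t 8.3 pos [0.4581 0.2564 0.0384] ang 93.3 F [ 0.2 -0.2  0.8] w 0.845 g 0
 shift now [ 0.16 -0.1   0.99]  shift after turn [ 0.16 -0.1   0.99]  turn [ 0.1 -0.  -0.1]
```

{"method": "move_arm", "body": {"series": [7.2,0.2,-0.1,0.5,0,0,0,7.2,0,0,0.5,0,0,0,7.2,0,0,0,0,0,0]}}

```text
time: 8.65
tool_pos: [0.4555, 0.2577, 0.0267]
tcp_rot: [-2.156, -2.285, 0.002]
wrist_force: [-0.8, -0.4, -0.1]
width: 0.846
grip_force: 0.0
```

{"method": "move_arm", "body": {"series": [3,0,0,0,0,0,0,3,0,0,0,0,0,0,3,0,0,0,0,0,0,3,0,0,0,0,0,0], "grip_force": 40}}

```text
time: 9.15
tool_pos: [0.4564, 0.2581, 0.0276]
tcp_rot: [2.156, 2.285, 0.001]
wrist_force: [0.5, -0.0, 2.8]
width: 0.57
grip_force: 41.8
```

{"method": "move_arm", "body": {"series": [3,0,0,-0.5,0,0,0,3,0,0,-1,0,0,0,3,0,0,0,0,0,0]}}

```text
time: 9.52
tool_pos: [0.4569, 0.2583, 0.0434]
tcp_rot: [2.156, 2.284, 0.003]
wrist_force: [1.0, 0.1, -1.2]
width: 0.571
grip_force: 41.6
```

{"method": "move_arm", "body": {"series": [3,0,0,-3,0,0,0,3,0,0,-4,0,0,0,3,0,0,0,0,0,6.5,3,0,0,0,0,0,0], "grip_force": 60}}

```text
time: 10.02
tool_pos: [0.4563, 0.258, 0.1129]
tcp_rot: [2.281, 2.16, 0.002]
wrist_force: [-1.6, -0.9, -0.7]
width: 0.573
grip_force: 39.8
```

```bash
python3 -c "
from h import *
t=cv2.imread('pics/top0.png');
for n,im,r in (('scene',cv2.imread('pics/scene0.png'),(183,238,345,282)),('top',t,(240,178,375,215))):
    x0,y0,x1,y1=r; m=(im[y0:y1,x0:x1].max(2)<85).astype(np.uint8)
    k,l,st,c=cv2.connectedComponentsWithStats(m); print(n,[np.round(plane(n,c[i]+[x0,y0],.014),4)[:2] for i in range(1,k) if st[i,4]>200])
ck=lambda q,x,y,f:((np.array(q)+.5)/f-.5)+[x,y]
for a in ([(38,385),(178,375),(198,462),(55,475)],[(210,378),(350,362),(386,448),(235,470)]): print('s',plane('scene',np.mean([ck((u,v-300),358,170,6) for u,v in a],0),.030))
for a in ([(738,485),(606,489),(604,390),(738,384)],[(577,490),(445,498),(441,395),(574,390)]): print('t',plane('top',np.mean([ck((u-396,v-300),157,232,6) for u,v in a],0),.030))
delta([.645,.1053,.10],86.9)"
```

```text
scene [array([ 0.63  , -0.1988]), array([ 0.6341, -0.1233]), array([ 0.6381, -0.0477]), array([0.6424, 0.0293]), array([0.6471, 0.1045])]
top [array([0.6443, 0.1053]), array([0.6399, 0.0298]), array([ 0.6362, -0.0465]), array([ 0.6318, -0.1228]), array([ 0.6279, -0.1986])]
s [0.46036648 0.25709001 0.03      ]
s [0.45892092 0.33519624 0.03      ]
t [0.45658969 0.25698514 0.03      ]
t [0.45277772 0.33663435 0.03      ]
t 10.0 pos [0.4563 0.258  0.1129] ang 86.9 F [-1.6 -0.9 -0.7] w 0.573 g 40
 shift now [-14.23  19.67   1.3 ]  shift after turn [-14.23  19.67   1.29]  turn [ 0.1 -0.  -0. ]
```

{"method": "move_arm", "body": {"series": [3,-2.8,3.9,0,0,0,0,3,-2.8,3.9,0,0,0,0,3,-2.8,3.9,0,0,0,0,3,-2.8,3.9,0,0,0,0,3,-2.8,3.9,0,0,0,0]}}

```text
time: 10.65
tool_pos: [0.6432, 0.1061, 0.1108]
tcp_rot: [-2.279, -2.161, 0.003]
wrist_force: [0.1, -0.2, -0.4]
width: 0.561
grip_force: 65.8
```

{"method": "move_arm", "body": {"series": [3,0,0,2,0,0,0,3,0,0,2,0,0,0,3,0,0,2,0,0,0,3,0,0,0,0,0,0,3,0,0,0,0,0,0]}}

```text
time: 11.28
tool_pos: [0.6428, 0.108, 0.0523]
tcp_rot: [-2.281, -2.16, 0.0]
wrist_force: [0.9, 0.3, -0.1]
width: 0.563
grip_force: 65.8
```

```bash
python3 -c "
from h import *
delta([.645,.1053,.0265],86.9)"
```

```text
t 11.3 pos [0.6428 0.108  0.0523] ang 86.9 F [ 0.9  0.3 -0.1] w 0.563 g 66
 shift now [-0.26  0.24  2.58]  shift after turn [-0.26  0.24  2.58]  turn [-0.  0. -0.]
```

{"method": "move_arm", "body": {"series": [3,-0.25,0.2,1,0,0,0,3,0,0,1.2,0,0,0,3,0,0,0.3,0,0,0,3,0,0,0,0,0,0]}}

```text
time: 11.78
tool_pos: [0.6444, 0.1046, 0.0266]
tcp_rot: [-2.282, -2.158, 0.001]
wrist_force: [0.1, 0.0, -1.1]
width: 0.556
grip_force: 65.8
```

{"method": "move_arm", "body": {"series": [3,0,0,0.2,0,0,0,3,0,0,0,0,0,0]}}

```text
time: 12.02
tool_pos: [0.645, 0.1047, 0.0254]
tcp_rot: [2.282, 2.159, 0.0]
wrist_force: [0.1, 0.6, -1.3]
width: 0.561
grip_force: 65.8
```

```bash
python3 -c "
from h import *
delta([.645,.1053,.0236],86.9)"
```

```text
t 12.0 pos [0.645  0.1047 0.0254] ang 86.8 F [ 0.1  0.6 -1.3] w 0.561 g 66
 shift now [ 0.06 -0.    0.18]  shift after turn [ 0.06 -0.    0.18]  turn [ 0.  -0.  -0.1]
```

Descend to contact, release to 7.2 cm, and lift.

{"method": "move_arm", "body": {"series": [3,0,0,0.1,0,0,0,3,0,0,0.1,0,0,0,3,0,0,0,0,0,0]}}

```text
time: 12.4
tool_pos: [0.6451, 0.1048, 0.0238]
tcp_rot: [2.282, 2.159, 0.0]
wrist_force: [-1.2, -0.0, 3.2]
width: 0.561
grip_force: 66.2
```

{"method": "move_arm", "body": {"series": [7.2,0,0,0,0,0,0,7.2,0,0,0,0,0,0,7.2,0,0,-3,0,0,0,7.2,0,0,-5,0,0,0,7.2,0,0,0,0,0,-6.5]}}

```text
time: 13.02
tool_pos: [0.649, 0.1052, 0.1089]
tcp_rot: [2.149, 2.283, 0.012]
wrist_force: [0.5, 0.3, -0.4]
width: 0.845
grip_force: 0.0
```

```bash
python3 -c "
from h import *
delta([.457,.258,.10],93.4)"
```

```text
t 13.0 pos [0.649  0.1052 0.1089] ang 93.5 F [ 0.5  0.3 -0.4] w 0.845 g 0
 shift now [ 16.42 -18.24   0.72]  shift after turn [ 16.39 -18.26   0.89]  turn [ 0.6 -0.   0.1]
```

{"method": "move_arm", "body": {"series": [7.2,3.25,-3.7,0,0,0,0,7.2,3.25,-3.7,0,0,0,0,7.2,3.25,-3.7,0,0,0,0,7.2,3.25,-3.7,0,0,0,0,7.2,3.25,-3.7,0,0,0,0]}}

```text
time: 13.65
tool_pos: [0.4496, 0.2571, 0.1034]
tcp_rot: [2.156, 2.284, 0.001]
wrist_force: [0.3, 1.0, 0.2]
width: 0.841
grip_force: 0.0
```

{"method": "move_arm", "body": {"series": [7.2,0,0,3,0,0,0,7.2,0,0,3,0,0,0,7.2,0,0,0,0,0,0,7.2,0,0,0,0,0,0]}}

```text
time: 14.15
tool_pos: [0.4514, 0.2564, 0.044]
tcp_rot: [2.156, 2.285, 0.001]
wrist_force: [0.7, 0.1, -0.4]
width: 0.844
grip_force: 0.0
```

```bash
python3 - <<'E'
from h import *
delta([.457,.258,.0165],93.4)
t=read_camera("top")[:,:,::-1];s=read_camera("scene")[:,:,::-1]
cv2.imwrite("pics/p4.png",np.vstack([np.hstack([crop(s,290,225,80,60,5),crop(t,210,165,80,60,5)]),np.hstack([crop(s,355,155,80,60,5),crop(t,150,225,80,60,5)])]))
E
```

```text
t 14.2 pos [0.4514 0.2564 0.044 ] ang 93.3 F [ 0.7  0.1 -0.4] w 0.844 g 0
 shift now [0.12 0.57 2.75]  shift after turn [0.12 0.57 2.75]  turn [ 0.  -0.  -0.1]
```

View pics/p4.png

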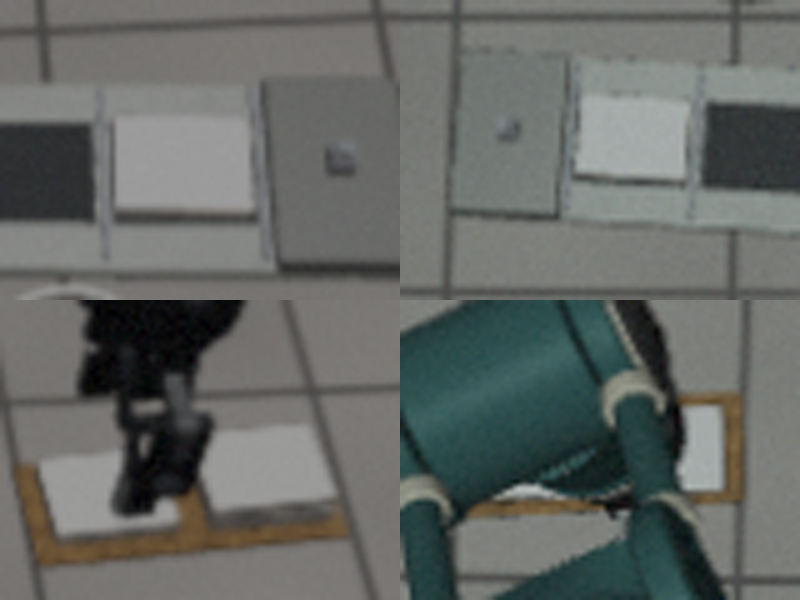

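Tile one lies square in bay 4: its top face is centred at scene (327,257) / top (236,192), between the ribs. The near stack now has one tile left and the far one still has two.

{"method": "move_arm", "body": {"series": [7.2,0.1,0.5,1,0,0,0,7.2,0,0,1.3,0,0,0,7.2,0,0,0.4,0,0,0,7.2,0,0,0,0,0,0]}}

```text
time: 14.75
tool_pos: [0.455, 0.2571, 0.0153]
tcp_rot: [-2.156, -2.284, 0.003]
wrist_force: [-0.2, 0.0, 0.4]
width: 0.843
grip_force: 0.0
```

{"method": "move_arm", "body": {"series": [3,0,0,0,0,0,0,3,0,0,0,0,0,0,3,0,0,0,0,0,0,3,0,0,0,0,0,0], "grip_force": 60}}

```text
time: 15.25
tool_pos: [0.4564, 0.2579, 0.017]
tcp_rot: [2.156, 2.285, 0.002]
wrist_force: [0.1, -0.3, 4.3]
width: 0.561
grip_force: 62.3
```

{"method": "move_arm", "body": {"series": [3,0,0,-1,0,0,0,3,0,0,-3,0,0,0,3,0,0,-4,0,0,0,3,0,0,0,0,0,6.5,3,0,0,0,0,0,0]}}

```text
time: 15.88
tool_pos: [0.4556, 0.2575, 0.0968]
tcp_rot: [2.281, 2.16, 0.001]
wrist_force: [0.0, 0.1, -0.9]
width: 0.564
grip_force: 62.1
```

```bash
python3 -c "
from h import *
delta([.641,.0294,.10],86.9)"
```

```text
t 15.9 pos [0.4556 0.2575 0.0968] ang 86.9 F [ 0.   0.1 -0.9] w 0.564 g 62
 shift now [-21.77  19.75  -0.31]  shift after turn [-21.77  19.75  -0.32]  turn [ 0. -0. -0.]
```

{"method": "move_arm", "body": {"series": [3,-4.35,3.95,0,0,0,0,3,-4.35,3.95,0,0,0,0,3,-4.35,3.95,0,0,0,0,3,-4.35,3.95,0,0,0,0,3,-4.35,3.95,0,0,0,0]}}

```text
time: 16.5
tool_pos: [0.6408, 0.0278, 0.095]
tcp_rot: [-2.278, -2.16, 0.003]
wrist_force: [0.6, 0.2, -1.6]
width: 0.559
grip_force: 62.1
```

{"method": "move_arm", "body": {"series": [3,0,0,2,0,0,0,3,0,0,2,0,0,0,3,0,0,1.2,0,0,0,3,0,0,0,0,0,0,3,0,0,0,0,0,0]}}

```text
time: 17.12
tool_pos: [0.6409, 0.0303, 0.0447]
tcp_rot: [2.28, 2.16, 0.001]
wrist_force: [1.0, -0.4, -1.0]
width: 0.564
grip_force: 62.2
```

```bash
python3 -c "
from h import *
delta([.641,.0294,.0265],86.9)"
```

```text
t 17.1 pos [0.6409 0.0303 0.0447] ang 86.9 F [ 1.  -0.4 -1. ] w 0.564 g 62
 shift now [-0.09  0.02  1.82]  shift after turn [-0.09  0.02  1.82]  turn [ 0. -0.  0.]
```

{"method": "move_arm", "body": {"series": [3,-0.1,0,1,0,0,0,3,0,0,0.8,0,0,0,3,0,0,0,0,0,0,3,0,0,0.1,0,0,0,3,0,0,0,0,0,0]}}

```text
time: 17.75
tool_pos: [0.6408, 0.0283, 0.0253]
tcp_rot: [-2.282, -2.159, 0.0]
wrist_force: [-0.6, 0.7, -0.3]
width: 0.565
grip_force: 62.2
```

{"method": "move_arm", "body": {"series": [3,0,0,0.1,0,0,0,3,0,0,0,0,0,0]}}

```text
time: 18.0
tool_pos: [0.6409, 0.0284, 0.025]
tcp_rot: [2.282, 2.159, 0.0]
wrist_force: [-1.7, -0.4, 5.5]
width: 0.566
grip_force: 62.8
```

Contact. I release, lift and go to the far stack.

{"method": "move_arm", "body": {"series": [7.2,0,0,0,0,0,0,7.2,0,0,0,0,0,0,7.2,0,0,-3,0,0,0,7.2,0,0,-5,0,0,0,7.2,0,0,0,0,0,-6.5]}}

```text
time: 18.62
tool_pos: [0.6449, 0.0285, 0.1098]
tcp_rot: [2.148, 2.283, 0.011]
wrist_force: [0.1, 0.3, 0.7]
width: 0.84
grip_force: 0.0
```

{"method": "move_arm", "body": {"series": [7.2,4.9,-3.35,0,0,0,0,7.2,4.9,-3.35,0,0,0,0,7.2,4.9,-3.35,0,0,0,0,7.2,4.9,-3.35,0,0,0,0,7.2,4.9,-3.35,0,0,0,0]}}

```text
time: 19.25
tool_pos: [0.4582, 0.2646, 0.1044]
tcp_rot: [2.156, 2.284, 0.001]
wrist_force: [0.2, 0.6, 0.1]
width: 0.845
grip_force: 0.0
```

{"method": "move_arm", "body": {"series": [7.2,4,0,0,0,0,0,7.2,3,0,1,0,0,0,7.2,0,0,2,0,0,0,7.2,0,0,0,0,0,0,7.2,0,0,0,0,0,0]}}

```text
time: 19.88
tool_pos: [0.4555, 0.333, 0.0745]
tcp_rot: [2.157, 2.284, 0.0]
wrist_force: [0.6, -0.2, 0.5]
width: 0.844
grip_force: 0.0
```

```bash
python3 - <<'E'
from h import *
delta([.4535,.338,.0282],93.5)
t=read_camera("top")[:,:,::-1];s=read_camera("scene")[:,:,::-1]
cv2.imwrite("pics/p5.png",np.vstack([np.hstack([crop(s,260,225,80,60,5),crop(t,230,165,80,60,5)]),np.hstack([crop(s,355,155,80,60,5),crop(t,150,225,80,60,5)])]))
E
```

```text
t 19.9 pos [0.4555 0.333  0.0745] ang 93.3 F [ 0.6 -0.2  0.5] w 0.844 g 0
 shift now [ 0.51 -0.17  4.63]  shift after turn [ 0.51 -0.17  4.63]  turn [ 0.   0.  -0.2]
```

View pics/p5.png

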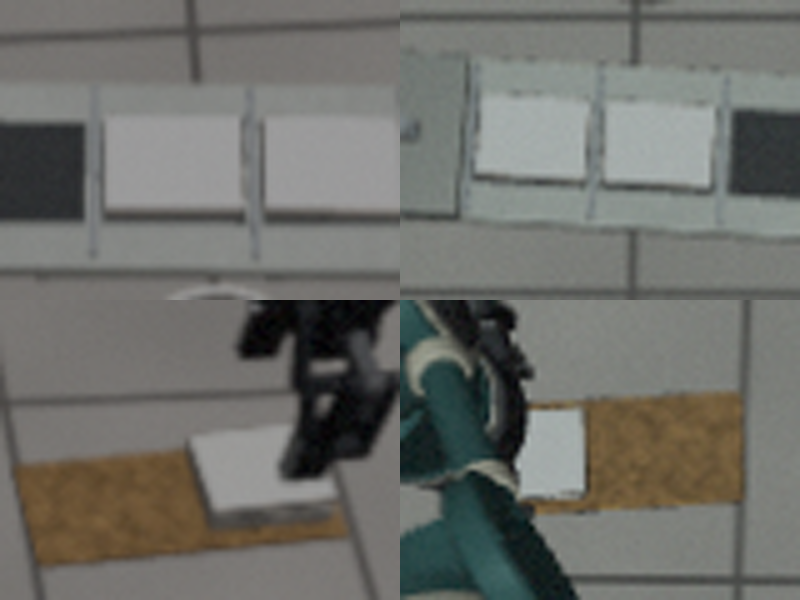

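Both placed tiles lie square in bays 4 and 3, at scene (327,257) and (294,257). The near stack is empty and the far stack holds two tiles.

{"method": "move_arm", "body": {"series": [7.2,0.5,-0.2,2,0,0,0,7.2,0,0,2,0,0,0,7.2,0,0,0.5,0,0,0,7.2,0,0,0,0,0,0,7.2,0,0,0,0,0,0]}}

```text
time: 20.6
tool_pos: [0.4536, 0.3384, 0.0299]
tcp_rot: [2.156, 2.285, 0.002]
wrist_force: [-0.1, 0.4, -0.1]
width: 0.843
grip_force: 0.0
```

```bash
python3 -c "
from h import *
delta([.4535,.338,.0282],93.5)"
```

```text
t 20.6 pos [0.4536 0.3384 0.0299] ang 93.3 F [-0.1  0.4 -0.1] w 0.843 g 0
 shift now [-0.04 -0.01  0.17]  shift after turn [-0.04 -0.01  0.17]  turn [ 0.1 -0.  -0.2]
```

{"method": "move_arm", "body": {"series": [7.2,0,0,0.2,0,0,0,3,0,0,0,0,0,0,3,0,0,0,0,0,0,3,0,0,0,0,0,0,3,0,0,0,0,0,0]}}

```text
time: 21.22
tool_pos: [0.4536, 0.3385, 0.0281]
tcp_rot: [2.156, 2.285, 0.002]
wrist_force: [-0.3, -0.3, 5.7]
width: 0.562
grip_force: 62.4
```

{"method": "move_arm", "body": {"series": [3,0,0,-1,0,0,0,3,0,0,-3,0,0,0,3,0,0,-4,0,0,0,3,0,0,0,0,0,6.5,3,0,0,0,0,0,0]}}

```text
time: 21.85
tool_pos: [0.4528, 0.3379, 0.1077]
tcp_rot: [-2.281, -2.16, -0.0]
wrist_force: [-0.7, 0.5, -1.4]
width: 0.563
grip_force: 62.1
```

```bash
python3 -c "
from h import *
delta([.637,-.0468,.10],86.9)"
```

```text
t 21.9 pos [0.4528 0.3379 0.1077] ang 86.9 F [-0.7  0.5 -1.4] w 0.563 g 62
 shift now [-37.41  20.48   0.76]  shift after turn [-37.42  20.47   0.77]  turn [ 0. -0. -0.]
```

{"method": "move_arm", "body": {"series": [3,-4.7,2.56,0,0,0,0,3,-4.7,2.56,0,0,0,0,3,-4.7,2.56,0,0,0,0,3,-4.7,2.56,0,0,0,0]}}

```text
time: 22.35
tool_pos: [0.5443, 0.1429, 0.1061]
tcp_rot: [-2.278, -2.161, 0.003]
wrist_force: [-0.3, 0.7, -1.8]
width: 0.568
grip_force: 62.1
```

{"method": "move_arm", "body": {"series": [3,-4.7,2.56,0,0,0,0,3,-4.7,2.56,0,0,0,0,3,-4.7,2.56,0,0,0,0,3,-4.7,2.56,0,0,0,0,3,0,0,0,0,0,0]}}

```text
time: 22.98
tool_pos: [0.6372, -0.0523, 0.1062]
tcp_rot: [-2.284, -2.156, 0.002]
wrist_force: [-1.3, 1.0, -2.2]
width: 0.562
grip_force: 62.2
```

{"method": "move_arm", "body": {"series": [3,0,0,2,0,0,0,3,0,0,2,0,0,0,3,0,0,2,0,0,0,3,0,0,0,0,0,0,3,0,0,0,0,0,0]}}

```text
time: 23.6
tool_pos: [0.6368, -0.0482, 0.0472]
tcp_rot: [-2.281, -2.16, 0.0]
wrist_force: [0.6, -0.1, -0.3]
width: 0.567
grip_force: 62.2
```

```bash
python3 -c "
from h import *
delta([.637,-.0468,.0265],86.9)"
```

```text
t 23.6 pos [ 0.6368 -0.0482  0.0472] ang 86.9 F [ 0.6 -0.1 -0.3] w 0.567 g 62
 shift now [0.15 0.02 2.07]  shift after turn [0.15 0.02 2.07]  turn [-0. -0. -0.]
```

{"method": "move_arm", "body": {"series": [3,0,0,1,0,0,0,3,0,0,1,0,0,0,3,0,0,0,0,0,0,3,0,0,0,0,0,0]}}

```text
time: 24.1
tool_pos: [0.6366, -0.0488, 0.0272]
tcp_rot: [-2.282, -2.159, 0.0]
wrist_force: [0.5, 0.2, -0.9]
width: 0.564
grip_force: 62.2
```

```bash
python3 -c "
from h import *
delta([.637,-.0468,.0245],86.9)"
```

```text
t 24.1 pos [ 0.6366 -0.0488  0.0272] ang 86.8 F [ 0.5  0.2 -0.9] w 0.564 g 62
 shift now [0.2  0.03 0.27]  shift after turn [0.2  0.03 0.27]  turn [-0.  -0.  -0.1]
```

{"method": "move_arm", "body": {"series": [3,0.2,0,0,0,0,0,3,0,0,0.2,0,0,0,3,0,0,0.1,0,0,0,3,0,0,0.1,0,0,0,3,0,0,0,0,0,0]}}

```text
time: 24.72
tool_pos: [0.6368, -0.0467, 0.0241]
tcp_rot: [-2.282, -2.159, 0.0]
wrist_force: [-3.6, 0.3, 4.5]
width: 0.564
grip_force: 62.9
```

{"method": "move_arm", "body": {"series": [7.2,0,0,0,0,0,0,7.2,0,0,0,0,0,0,7.2,0,0,-3,0,0,0,7.2,0,0,-5,0,0,0,7.2,0,0,0,0,0,-6.5]}}

```text
time: 25.35
tool_pos: [0.6409, -0.0472, 0.1087]
tcp_rot: [2.147, 2.282, 0.009]
wrist_force: [-0.0, -0.4, -1.1]
width: 0.842
grip_force: 0.0
```

{"method": "move_arm", "body": {"series": [7.2,4.95,-2.1,0,0,0,0,7.2,4.95,-2.1,0,0,0,0,7.2,4.95,-2.1,0,0,0,0,7.2,4.95,-2.1,0,0,0,0]}}

```text
time: 25.85
tool_pos: [0.5407, 0.1474, 0.1032]
tcp_rot: [2.156, 2.284, 0.001]
wrist_force: [0.6, 0.3, -0.7]
width: 0.843
grip_force: 0.0
```

{"method": "move_arm", "body": {"series": [7.2,4.95,-2.1,0,0,0,0,7.2,4.95,-2.1,0,0,0,0,7.2,4.95,-2.1,0,0,0,0,7.2,4.95,-2.1,0,0,0,0,7.2,0,0,0,0,0,0]}}

```text
time: 26.48
tool_pos: [0.4445, 0.3419, 0.1033]
tcp_rot: [-2.15, -2.29, -0.001]
wrist_force: [-0.2, -0.7, 0.7]
width: 0.84
grip_force: 0.0
```

```bash
python3 -c "
from h import *
delta([.4535,.338,.0165],93.5)"
```

```text
t 26.5 pos [0.4445 0.3419 0.1033] ang 93.6 F [-0.2 -0.7  0.7] w 0.840 g 0
 shift now [-0.45  0.87  8.68]  shift after turn [-0.44  0.87  8.68]  turn [ 0.  -0.1  0.1]
```

{"method": "move_arm", "body": {"series": [7.2,-0.2,0.7,2,0,0,0,7.2,0,0,2,0,0,0,7.2,0,0,2,0,0,0,7.2,0,0,0,0,0,0,7.2,0,0,0,0,0,0]}}

```text
time: 27.1
tool_pos: [0.4539, 0.3363, 0.0429]
tcp_rot: [2.158, 2.283, -0.001]
wrist_force: [-0.6, 0.1, 0.2]
width: 0.843
grip_force: 0.0
```

```bash
python3 -c "
from h import *
delta([.4535,.338,.0168],93.5)"
```

```text
t 27.1 pos [0.4539 0.3363 0.0429] ang 93.2 F [-0.6  0.1  0.2] w 0.843 g 0
 shift now [ 0.18 -0.03  2.61]  shift after turn [ 0.17 -0.03  2.61]  turn [-0.   0.  -0.3]
```

{"method": "move_arm", "body": {"series": [7.2,0.2,0,1,0,0,0,7.2,0,0,1,0,0,0,7.2,0,0,0.6,0,0,0,7.2,0,0,0,0,0,0,7.2,0,0,0,0,0,0]}}

```text
time: 27.72
tool_pos: [0.4532, 0.3394, 0.0174]
tcp_rot: [2.156, 2.285, 0.0]
wrist_force: [-0.2, -0.4, 0.4]
width: 0.845
grip_force: 0.0
```

{"method": "move_arm", "body": {"series": [3,0,0,0,0,0,0,3,0,0,0,0,0,0,3,0,0,0,0,0,0,3,0,0,0,0,0,0]}}

```text
time: 28.22
tool_pos: [0.4538, 0.3398, 0.0182]
tcp_rot: [2.156, 2.285, 0.003]
wrist_force: [-0.9, -0.4, 5.4]
width: 0.561
grip_force: 62.4
```

{"method": "move_arm", "body": {"series": [3,0,0,-1,0,0,0,3,0,0,-3,0,0,0,3,0,0,-4,0,0,0,3,0,0,0,0,0,6.5,3,0,0,0,0,0,0]}}

```text
time: 28.85
tool_pos: [0.4529, 0.3391, 0.0977]
tcp_rot: [2.281, 2.16, 0.0]
wrist_force: [-1.3, -0.4, -1.0]
width: 0.557
grip_force: 62.0
```

```bash
python3 -c "
from h import *
delta([.633,-.123,.10],86.9)"
```

```text
t 28.9 pos [0.4529 0.3391 0.0977] ang 86.9 F [-1.3 -0.4 -1. ] w 0.557 g 62
 shift now [-45.17  20.49  -0.23]  shift after turn [-45.17  20.48  -0.23]  turn [ 0. -0. -0.]
```

{"method": "move_arm", "body": {"series": [3,-4.5,2.05,0,0,0,0,3,-4.5,2.05,0,0,0,0,3,-4.5,2.05,0,0,0,0,3,-4.5,2.05,0,0,0,0,3,-4.5,2.05,0,0,0,0]}}

```text
time: 29.48
tool_pos: [0.5422, 0.1073, 0.0962]
tcp_rot: [-2.279, -2.161, 0.003]
wrist_force: [1.3, 0.9, -1.5]
width: 0.554
grip_force: 62.0
```

{"method": "move_arm", "body": {"series": [3,-4.5,2.05,0,0,0,0,3,-4.5,2.05,0,0,0,0,3,-4.5,2.05,0,0,0,0,3,-4.5,2.05,0,0,0,0,3,-4.4,2.05,0,0,0,0]}}

```text
time: 30.1
tool_pos: [0.6321, -0.1218, 0.0959]
tcp_rot: [-2.278, -2.16, 0.002]
wrist_force: [0.1, 0.9, -1.6]
width: 0.56
grip_force: 62.0
```

{"method": "move_arm", "body": {"series": [3,0,0,2,0,0,0,3,0,0,2,0,0,0,3,0,0,2,0,0,0,3,0,0,0,0,0,0,3,0,0,0,0,0,0]}}

```text
time: 30.72
tool_pos: [0.6329, -0.1196, 0.0372]
tcp_rot: [-2.281, -2.16, 0.0]
wrist_force: [0.2, -0.6, -0.9]
width: 0.557
grip_force: 62.0
```

```bash
python3 -c "
from h import *
delta([.633,-.122,.0265],86.9)"
```

```text
t 30.7 pos [ 0.6329 -0.1196  0.0372] ang 86.9 F [ 0.2 -0.6 -0.9] w 0.557 g 62
 shift now [-0.24  0.02  1.07]  shift after turn [-0.24  0.02  1.07]  turn [-0. -0. -0.]
```

{"method": "move_arm", "body": {"series": [3,-0.1,0,0.8,0,0,0,3,0,0,0,0,0,0,3,0,0,0,0,0,0]}}

```text
time: 31.1
tool_pos: [0.633, -0.1215, 0.0296]
tcp_rot: [2.282, 2.159, 0.0]
wrist_force: [-0.2, -0.6, -1.1]
width: 0.558
grip_force: 62.0
```

```bash
python3 -c "
from h import *
delta([.633,-.122,.0255],86.9)"
```

```text
t 31.1 pos [ 0.633  -0.1215  0.0296] ang 86.8 F [-0.2 -0.6 -1.1] w 0.558 g 62
 shift now [-0.05  0.    0.41]  shift after turn [-0.05  0.    0.41]  turn [ 0.   0.  -0.1]
```

{"method": "move_arm", "body": {"series": [3,0,0,0.2,0,0,0,3,0,0,0.1,0,0,0,3,0,0,0,0,0,0,3,0,0,0.1,0,0,0,3,0,0,0,0,0,0]}}

```text
time: 31.72
tool_pos: [0.6329, -0.1215, 0.0262]
tcp_rot: [2.282, 2.159, -0.0]
wrist_force: [-2.4, -0.1, 5.1]
width: 0.56
grip_force: 62.7
```

{"method": "move_arm", "body": {"series": [7.2,0,0,0,0,0,0,7.2,0,0,0,0,0,0,7.2,0,0,-3,0,0,0,7.2,0,0,-5,0,0,0,7.2,0,0,-5,0,0,0]}}

```text
time: 32.35
tool_pos: [0.6324, -0.1213, 0.1559]
tcp_rot: [-2.281, -2.158, 0.001]
wrist_force: [0.5, 0.1, -0.3]
width: 0.845
grip_force: 0.0
```

{"method": "move_arm", "body": {"series": [7.2,5,-1,0,0,0,0,7.2,5,-1,0,0,0,0,7.2,5,-1,0,0,0,0,7.2,5,0,0,0,0,0,7.2,5,0,0,0,0,0]}}

```text
time: 32.98
tool_pos: [0.6166, 0.1315, 0.1553]
tcp_rot: [2.282, 2.159, 0.001]
wrist_force: [1.0, -1.0, 0.4]
width: 0.843
grip_force: 0.0
```

```bash
python3 - <<'E'
from h import *
delta([.633,-.122,.0265],86.9)
t=read_camera("top")[:,:,::-1];s=read_camera("scene")[:,:,::-1]
cv2.imwrite("pics/scene6.png",s);cv2.imwrite("pics/top6.png",t)
cv2.imwrite("pics/p6.png",np.vstack([np.hstack([crop(s,180,200,200,90,2),crop(t,210,165,200,90,2)]),np.hstack([crop(s,235,185,50,50,8),crop(t,290,222,50,50,8)])]))
E
```

```text
t 33.0 pos [0.6166 0.1315 0.1553] ang 86.8 F [ 1.  -1.   0.4] w 0.843 g 0
 shift now [-25.22   3.04  12.88]  shift after turn [-25.22   3.01  12.88]  turn [ 0.  -0.  -0.1]
```

View pics/p6.png

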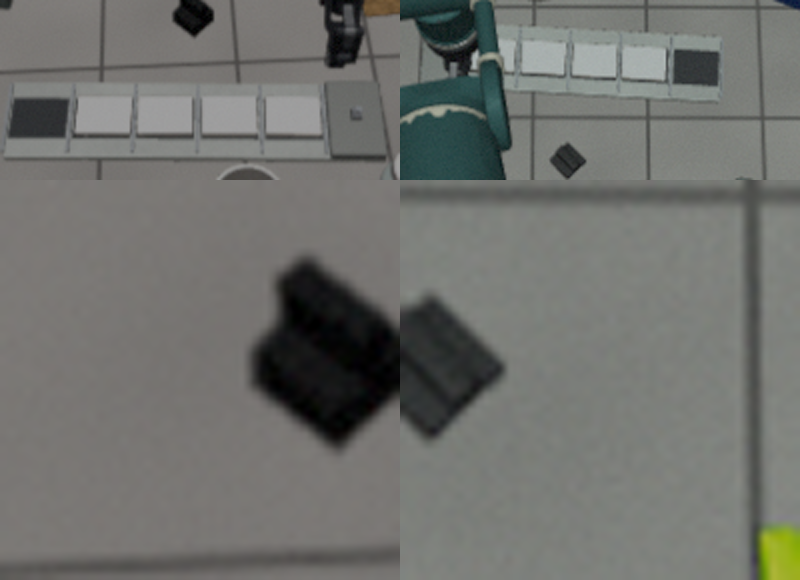

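The four tiles lie square in bays 4 to 1 (scene x from 230 to 327, y 257). The knob has been knocked aside and is now at about scene (277,207) / top (294,244), so I measure it again.

```bash
python3 - <<'E'
from h import *
np.set_printoptions(precision=4,suppress=True)
s=cv2.imread("pics/scene6.png");t=cv2.imread("pics/top6.png")
C={}
for n,im,r,th in (("scene",s,(255,190,300,232),60),("top",t,(275,228,315,262),85)):
    x0,y0,x1,y1=r; m=(im[y0:y1,x0:x1].max(2)<th).astype(np.uint8)
    k,l,st,c=cv2.connectedComponentsWithStats(m); i=1+st[1:,4].argmax(); pts=np.argwhere(l==i)[:,::-1].astype(np.float32)+[x0,y0]
    C[n]=c[i]+[x0,y0]; q=pts.astype(np.float32)
    if n=="top":
        W=np.array([plane("top",p,.03)[:2] for p in q],np.float32)*1000
        print("top rect mm",cv2.minAreaRect(W))
    print(n,st[i],C[n])
    for e in (q[q[:,0].argmin()],q[q[:,0].argmax()],q[q[:,1].argmin()],q[q[:,1].argmax()]): print("  ",e,plane(n,e,.025)[:2],plane(n,e,0)[:2])
print(tri(C["scene"],C["top"]))
cv2.imwrite("pics/k1.png",np.hstack([crop(s,258,188,40,40,10),crop(t,276,226,40,40,10)]))
E
```

```text
scene [ 12   5  20  23 284] [275.9049 206.4965]
   [267. 206.] [ 0.4928 -0.032 ] [ 0.4757 -0.0322]
   [286. 206.] [0.4952 0.0168] [0.4781 0.0179]
   [272. 195.] [ 0.4586 -0.0179] [ 0.4405 -0.0178]
   [276. 217.] [ 0.5275 -0.0102] [ 0.5114 -0.0099]
top rect mm ((485.71466064453125, -5.698986053466797), (41.03407287597656, 36.967708587646484), 44.95313262939453)
top [ 10   9  18  17 180] [293.1944 244.8833]
   [285. 244.] [0.489  0.0175] [0.4919 0.0179]
   [302. 245.] [ 0.4863 -0.0319] [ 0.4892 -0.0324]
   [292. 237.] [ 0.5096 -0.0028] [ 0.5129 -0.0027]
   [292. 253.] [ 0.4629 -0.0029] [ 0.4653 -0.0029]
(array([ 0.4878, -0.0077,  0.0138]), np.float64(0.0026700388824087563))
```

View pics/k1.png

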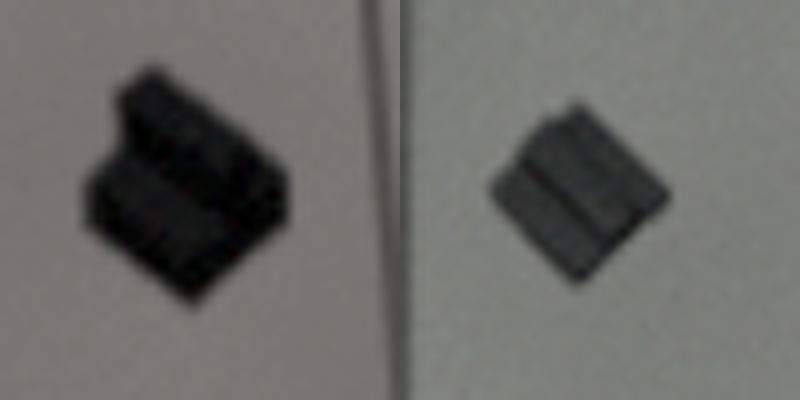

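The crops show the knob square at about 44°. Its centre is at scene (277,207) / top (293.5,244.8), with the grip bar running from upper left to lower right. Both views agree on the centre, about (0.4865, -0.0075).

{"method": "move_arm", "body": {"series": [5,0,0,0,0,0,10.7,5,0,0,0,0,0,10.7,5,0,0,0,0,0,10.7,5,0,0,0,0,0,10.7,5,0,0,0,0,0,0]}}

```text
time: 33.7
tool_pos: [0.6167, 0.1293, 0.1551]
tcp_rot: [2.912, 1.18, -0.001]
wrist_force: [-0.8, -0.1, -0.7]
width: 0.587
grip_force: 0.0
```

```bash
python3 -c "
from h import *
delta([.4865,-.0074,.10],44)"
```

```text
t 33.7 pos [0.6167 0.1293 0.1551] ang 44.1 F [-0.8 -0.1 -0.7] w 0.587 g 0
 shift now [-18.86   0.75   5.51]  shift after turn [-18.86   0.79   5.51]  turn [-0.   0.   0.1]
```

{"method": "move_arm", "body": {"series": [5,-4.7,0.2,0,0,0,0,5,-4.7,0.2,0,0,0,0,5,-4.7,0.2,0,0,0,0,5,-4.7,0.2,2,0,0,0,5,0,0,3,0,0,0]}}

```text
time: 34.33
tool_pos: [0.4858, -0.0086, 0.1056]
tcp_rot: [2.911, 1.179, 0.002]
wrist_force: [0.5, 0.9, -0.7]
width: 0.589
grip_force: 0.0
```

{"method": "move_arm", "body": {"series": [5,0,0,0,0,0,0,5,0,0,0,0,0,0,5,0,0,0,0,0,0]}}

```text
time: 34.7
tool_pos: [0.4887, -0.0063, 0.1067]
tcp_rot: [2.911, 1.179, 0.004]
wrist_force: [0.8, 0.7, 0.2]
width: 0.586
grip_force: 0.0
```

```bash
python3 - <<'E'
from h import *
delta([.4865,-.0074,.039],44)
t=read_camera("top")[:,:,::-1];s=read_camera("scene")[:,:,::-1]
cv2.imwrite("pics/k2.png",np.hstack([crop(s,235,160,80,80,5),crop(t,255,205,80,80,5)]))
E
```

```text
t 34.7 pos [ 0.4887 -0.0063  0.1067] ang 44.1 F [0.8 0.7 0.2] w 0.586 g 0
 shift now [-0.25 -0.09  6.77]  shift after turn [-0.24 -0.07  6.77]  turn [ 0.1 -0.1  0.1]
```

View pics/k2.png

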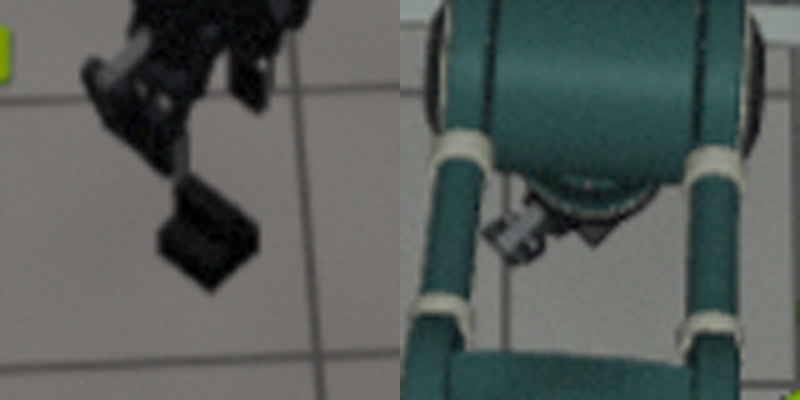

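The open fingers stand above the knob in line with its bar (scene finger tips at about (270,193) and (287,180), knob at (277,207)). Descending.

{"method": "move_arm", "body": {"series": [5,-0.2,0,2,0,0,0,5,0,0,2,0,0,0,5,0,0,1.5,0,0,0,5,0,0,0,0,0,0,5,0,0,0,0,0,0]}}

```text
time: 35.42
tool_pos: [0.4863, -0.0079, 0.0509]
tcp_rot: [2.912, 1.178, 0.001]
wrist_force: [-0.3, -0.7, 0.4]
width: 0.59
grip_force: 0.0
```

```bash
python3 -c "
from h import *
delta([.4865,-.0074,.039],44)"
```

```text
t 35.4 pos [ 0.4863 -0.0079  0.0509] ang 44.0 F [-0.3 -0.7  0.4] w 0.590 g 0
 shift now [ 0.04 -0.02  1.19]  shift after turn [ 0.04 -0.02  1.19]  turn [ 0. -0.  0.]
```

{"method": "move_arm", "body": {"series": [5,0,0,0.6,0,0,0,5,0,0,0.6,0,0,0,5,0,0,0,0,0,0]}}

```text
time: 35.8
tool_pos: [0.4851, -0.0079, 0.0377]
tcp_rot: [-2.912, -1.177, 0.002]
wrist_force: [-0.7, 0.0, 0.3]
width: 0.588
grip_force: 0.0
```

{"method": "move_arm", "body": {"series": [0.8,0,0,0,0,0,0,0.8,0,0,0,0,0,0,0.8,0,0,0,0,0,0,0.8,0,0,0,0,0,0], "grip_force": 40}}

```text
time: 36.3
tool_pos: [0.4859, -0.008, 0.0385]
tcp_rot: [2.912, 1.177, 0.001]
wrist_force: [-0.1, -0.4, 0.4]
width: 0.154
grip_force: 41.8
```

{"method": "move_arm", "body": {"series": [0.8,0,0,-1,0,0,0,0.8,0,0,-3,0,0,0,0.8,0,0,-4,0,0,0,0.8,0,0,0,0,0,0]}}

```text
time: 36.8
tool_pos: [0.489, -0.0081, 0.1226]
tcp_rot: [2.909, 1.176, 0.012]
wrist_force: [0.5, -0.7, -0.7]
width: 0.153
grip_force: 41.8
```

{"method": "move_arm", "body": {"series": [0.8,0,0,0,0,0,-10.7,0.8,0,0,0,0,0,-10.7,0.8,0,0,0,0,0,-10.7,0.8,0,0,0,0,0,-10.7,0.8,0,0,0,0,0,0]}}

```text
time: 37.42
tool_pos: [0.485, -0.0079, 0.1176]
tcp_rot: [-2.284, -2.156, 0.002]
wrist_force: [-0.1, 0.3, -0.2]
width: 0.153
grip_force: 41.8
```

```bash
python3 - <<'E'
from h import *
# shaft: triangulated top and line through the bays
ck=lambda q,x,y,f:((np.array(q)+.5)/f-.5)+[x,y]
for n,im,(x0,y0,w,h) in (("scene",cv2.imread("pics/scene6.png"),(343,242,30,30)),("top",cv2.imread("pics/top0.png"),(222,180,20,20))):
    g=cv2.resize(im[y0:y0+h,x0:x0+w],None,fx=6,fy=6,interpolation=cv2.INTER_CUBIC).astype(int)
    d=np.abs(g-np.median(g.reshape(-1,3),0)).max(2); m=(d>18).astype(np.uint8); k,l,st,c=cv2.connectedComponentsWithStats(m)
    for i in range(1,k):
        if st[i,4]>200: b=ck(c[i],x0,y0,6); print(n,b,st[i]/6,[plane(n,b,z)[:2] for z in (.03,.042)])
delta([.649,.178,.12],86.9)
E
```

```text
scene [342.9884106  252.21872701] [ 0.          1.83333333  1.33333333 14.83333333 75.5       ] [array([0.63786103, 0.14448727]), array([0.64416954, 0.14220577])]
scene [357.12964096 257.63412893] [ 12.          12.66666667   6.16666667   5.66666667 136.16666667] [array([0.6536965 , 0.17578997]), array([0.65978939, 0.17308226])]
scene [371.69315789 261.42263158] [28.         13.66666667  2.         13.33333333 79.16666667] [array([0.66510699, 0.20823953]), array([0.67104452, 0.20508999])]
scene [344.20069444 265.51666667] [ 1.16666667 20.16666667  1.16666667  7.33333333 40.        ] [array([0.67268032, 0.14275511]), array([0.67851473, 0.14049719])]
top [231.77138822 191.24636804] [ 7.66666667  9.16666667  4.66666667  4.33333333 68.83333333] [array([0.64507161, 0.17666125]), array([0.64225815, 0.17503033])]
t 37.4 pos [ 0.485  -0.0079  0.1176] ang 86.7 F [-0.1  0.3 -0.2] w 0.153 g 42
 shift now [19.5  15.31 -0.26]  shift after turn [19.45 15.37 -0.24]  turn [-0.1 -0.  -0.2]
```

{"method": "move_arm", "body": {"series": [0.8,3.9,3.1,0,0,0,0,0.8,3.9,3.1,0,0,0,0,0.8,3.9,3.1,0,0,0,0,0.8,3.9,3.1,0,0,0,0,0.8,3.9,3.1,0,0,0,0]}}

```text
time: 38.05
tool_pos: [0.6518, 0.1794, 0.1176]
tcp_rot: [-2.286, -2.154, 0.001]
wrist_force: [-0.1, 0.0, -0.2]
width: 0.161
grip_force: 41.8
```

{"method": "move_arm", "body": {"series": [0.8,0,0,2,0,0,0,0.8,0,0,0,0,0,0,0.8,0,0,0,0,0,0,0.8,0,0,0,0,0,0,0.8,0,0,0,0,0,0]}}

```text
time: 38.67
tool_pos: [0.6514, 0.1777, 0.0992]
tcp_rot: [2.283, 2.157, 0.002]
wrist_force: [-0.3, 0.8, -0.0]
width: 0.153
grip_force: 41.8
```

```bash
python3 - <<'E'
from h import *
delta([.6495,.178,.085],86.9)
t=read_camera("top")[:,:,::-1];s=read_camera("scene")[:,:,::-1]
cv2.imwrite("pics/k3.png",np.hstack([crop(s,320,210,80,80,5),crop(t,195,155,80,80,5)]))
E
```

```text
t 38.7 pos [0.6514 0.1777 0.0992] ang 86.8 F [-0.3  0.8 -0. ] w 0.153 g 42
 shift now [ 0.02 -0.2   1.42]  shift after turn [ 0.02 -0.19  1.42]  turn [ 0.1 -0.  -0.1]
```

View pics/k3.png

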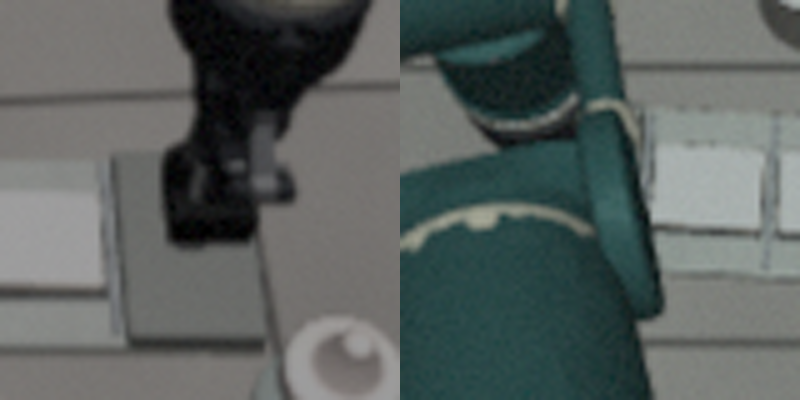

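The knob is held squarely above the deck (knob at scene (361,257)) with its sides parallel to the deck. Now I lower it in small steps while watching the force.

{"method": "move_arm", "body": {"series": [0.8,0,-0.2,0.6,0,0,0,0.8,0,0,0.6,0,0,0,0.8,0,0,0,0,0,0,0.8,0,0,0,0,0,0]}}

```text
time: 39.28
tool_pos: [0.6492, 0.1783, 0.086]
tcp_rot: [-2.282, -2.159, 0.001]
wrist_force: [-0.2, 0.2, -0.5]
width: 0.155
grip_force: 41.8
```

{"method": "move_arm", "body": {"series": [0.8,0,0,0.3,0,0,0,0.8,0,0,0.3,0,0,0,0.8,0,0,0.3,0,0,0,0.8,0,0,0,0,0,0]}}

```text
time: 39.78
tool_pos: [0.6489, 0.1782, 0.0768]
tcp_rot: [-2.282, -2.159, 0.001]
wrist_force: [-0.5, -0.5, -0.6]
width: 0.151
grip_force: 41.8
```

{"method": "move_arm", "body": {"series": [0.8,0,0,0.3,0,0,0,0.8,0,0,0.3,0,0,0,0.8,0,0,0,0,0,0]}}

```text
time: 40.15
tool_pos: [0.6489, 0.1782, 0.0708]
tcp_rot: [-2.282, -2.159, 0.001]
wrist_force: [-0.4, 0.3, -1.0]
width: 0.155
grip_force: 41.8
```

{"method": "move_arm", "body": {"series": [0.8,0,0,0.2,0,0,0,0.8,0,0,0.2,0,0,0,0.8,0,0,0,0,0,0]}}

```text
time: 40.52
tool_pos: [0.6491, 0.1782, 0.067]
tcp_rot: [-2.282, -2.159, 0.001]
wrist_force: [0.6, -0.7, -1.0]
width: 0.152
grip_force: 41.8
```

{"method": "move_arm", "body": {"series": [0.8,0,0,0.2,0,0,0,0.8,0,0,0.2,0,0,0,0.8,0,0,0,0,0,0]}}

```text
time: 40.9
tool_pos: [0.649, 0.1782, 0.063]
tcp_rot: [-2.282, -2.159, 0.001]
wrist_force: [1.2, -0.6, -1.7]
width: 0.153
grip_force: 41.8
```

{"method": "move_arm", "body": {"series": [0.8,0,0,0.2,0,0,0,0.8,0,0,0.1,0,0,0,0.8,0,0,0.1,0,0,0,0.8,0,0,0,0,0,0]}}

```text
time: 41.4
tool_pos: [0.6494, 0.1783, 0.0605]
tcp_rot: [2.282, 2.159, 0.0]
wrist_force: [-1.8, -1.0, 5.5]
width: 0.153
grip_force: 42.6
```

{"method": "move_arm", "body": {"series": [0.8,0,0,0.2,0,0,0,0.8,0,0,0,0,0,0]}}

```text
time: 41.65
tool_pos: [0.6494, 0.1783, 0.0604]
tcp_rot: [2.282, 2.159, 0.0]
wrist_force: [-7.5, -2.9, 14.5]
width: 0.152
grip_force: 43.9
```

{"method": "move_arm", "body": {"series": [4,0,0,0,0,0,0,4,0,0,0,0,0,0,4,0,0,-3,0,0,0,4,0,0,-5,0,0,0,4,0,0,-5,0,0,0]}}

```text
time: 42.28
tool_pos: [0.6487, 0.1782, 0.1873]
tcp_rot: [-2.281, -2.158, 0.003]
wrist_force: [0.8, -0.1, 0.4]
width: 0.472
grip_force: 0.0
```

{"method": "move_arm", "body": {"series": [4,-5,-3,0,0,0,0,4,-5,-3,0,0,0,0,4,-5,-3,0,0,0,0,4,-5,-3,0,0,0,0,4,0,0,0,0,0,0]}}

```text
time: 42.9
tool_pos: [0.5159, -0.0173, 0.1865]
tcp_rot: [-2.286, -2.154, 0.003]
wrist_force: [1.1, -0.2, -0.4]
width: 0.47
grip_force: 0.0
```

```bash
python3 - <<'E'
from h import *
t=read_camera("top")[:,:,::-1].copy();s=read_camera("scene")[:,:,::-1].copy()
cv2.imwrite("pics/top7.png",t);cv2.imwrite("pics/scene7.png",s)
cv2.imwrite("pics/f.png",np.vstack([np.hstack([crop(s,180,220,200,70,2),crop(t,210,165,200,70,2)]),np.hstack([crop(s,130,140,80,80,5),crop(t,355,235,80,80,5)])]))
delta([.35,-.313,.2],-9)
E
```

```text
t 43.0 pos [ 0.5184 -0.0151  0.1872] ang 86.7 F [0.1 0.3 0.2] w 0.466 g 0
 shift now [-30.71 -15.11  -1.3 ]  shift after turn [-11.97  32.06  -1.28]  turn [-0.  -0.  95.7]
```

View pics/f.png

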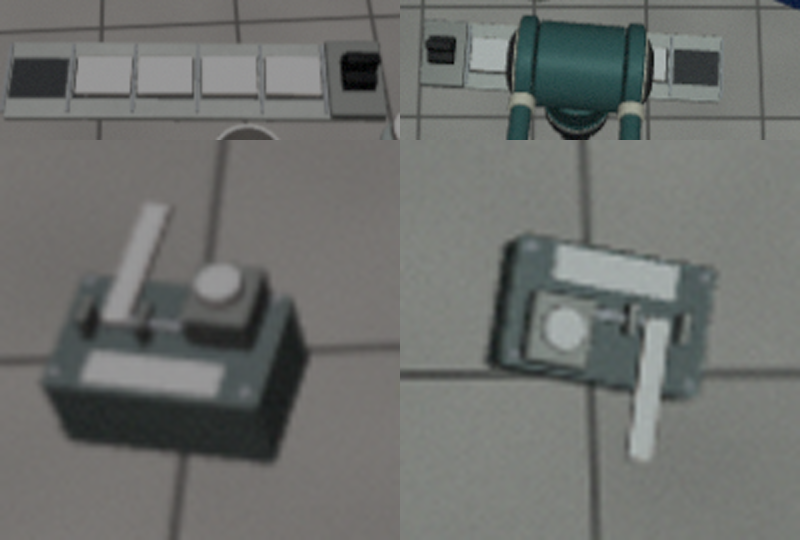

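The knob sits level on the shaft at scene (360,256) / top (230,189), and the four tiles are still in place. The lever is dropped: its tip is at scene (161,153) / top (403,299), and its hinge end at scene (154,176) / top (406,271).

```bash
python3 - <<'E'
from h import *
np.set_printoptions(precision=4,suppress=True)
f=lambda q,x,y,u0,v0:((np.array(q)-[u0,v0]+.5)/5-.5)+[x,y]
S=lambda *q:f(q,130,140,0,140); T=lambda *q:f(q,355,235,400,140)
P={}
for n,a,b in (("tip",(157,205),(641,460)),("base",(121,320),(655,322)),("button",(217,283),(565,329)),("cornerBR",(85,278),(700,393)),("cornerFL",(285,300),(510,362))):
    p,e=tri(S(*a),T(*b)); print(n,p,e); P[n]=p
d=P["base"]-P["tip"]; d[2]=0;print("lever len",np.linalg.norm(d),"dir ang",np.degrees(np.arctan2(d[1],d[0])))
for a,b in (((157,205),(641,460)),): print(plane("scene",S(*a),.068),plane("top",T(*b),.068))
def mid(a):return a
E
```

```text
tip [ 0.3325 -0.3108  0.064 ] 0.0008285272428010721
base [ 0.409  -0.3216  0.062 ] 0.0014157973285446736
button [ 0.4041 -0.2673  0.0829] 0.0007445706313421897
cornerBR [ 0.3696 -0.3485  0.0499] 0.0019346716292748067
cornerFL [ 0.3875 -0.2418  0.0473] 0.0011095434244032835
lever len 0.07725833132860571 dir ang -8.001271128770826
[ 0.3361 -0.309   0.068 ] [ 0.3325 -0.3103  0.068 ]
```

{"method": "move_arm", "body": {"series": [4,0,0,0,0,0,10.6,4,0,0,0,0,0,10.6,4,0,0,0,0,0,10.6,4,0,0,0,0,0,10.6,4,0,0,0,0,0,10.6]}}

```text
time: 43.62
tool_pos: [0.5195, -0.0133, 0.1871]
tcp_rot: [-3.007, -0.908, -0.001]
wrist_force: [-0.5, 0.9, 0.7]
width: 0.464
grip_force: 0.0
```

{"method": "move_arm", "body": {"series": [4,0,0,0,0,0,10.6,4,0,0,0,0,0,10.6,4,0,0,0,0,0,10.6,4,0,0,0,0,0,10.6,4,0,0,0,0,0,0]}}

```text
time: 44.25
tool_pos: [0.5193, -0.0135, 0.1871]
tcp_rot: [-3.133, 0.229, -0.0]
wrist_force: [-0.5, 0.0, 0.6]
width: 0.468
grip_force: 0.0
```

```bash
python3 -c "
from h import *
delta([.3464,-.3125,.15],-8.3)"
```

```text
t 44.2 pos [ 0.5193 -0.0135  0.1871] ang -8.4 F [-0.5  0.   0.6] w 0.468 g 0
 shift now [-12.76  32.1    3.7 ]  shift after turn [-12.79  32.08   3.71]  turn [-0.  -0.  -0.1]
```

{"method": "move_arm", "body": {"series": [4,-1.6,4,0,0,0,0,4,-1.6,4,0,0,0,0,4,-1.6,4,0,0,0,0,4,-1.6,4,0,0,0,0]}}

```text
time: 44.75
tool_pos: [0.4313, -0.164, 0.1874]
tcp_rot: [3.133, -0.226, 0.001]
wrist_force: [0.8, -0.5, -0.2]
width: 0.468
grip_force: 0.0
```

{"method": "move_arm", "body": {"series": [4,-1.6,4,0,0,0,0,4,-1.6,4,0,0,0,0,4,-1.6,4,0,0,0,0,4,-1.6,4,0,0,0,0,4,0,0,0,0,0,0]}}

```text
time: 45.38
tool_pos: [0.3437, -0.314, 0.1875]
tcp_rot: [3.132, -0.235, 0.0]
wrist_force: [-0.4, 0.3, 0.3]
width: 0.472
grip_force: 0.0
```

{"method": "move_arm", "body": {"series": [4,0,0,3,0,0,0,4,0,0,3,0,0,0,4,0,0,0,0,0,0,4,0,0,0,0,0,0,4,0,0,0,0,0,0]}}

```text
time: 46.0
tool_pos: [0.3453, -0.3127, 0.1289]
tcp_rot: [3.131, -0.233, 0.003]
wrist_force: [0.6, -0.3, 0.6]
width: 0.474
grip_force: 0.0
```

```bash
python3 -c "
from h import *
delta([.3464,-.3125,.055],-8.3)"
```

```text
t 46.0 pos [ 0.3453 -0.3127  0.1289] ang -8.5 F [ 0.6 -0.3  0.6] w 0.474 g 0
 shift now [ 0.09 -0.05  7.39]  shift after turn [ 0.1  -0.03  7.39]  turn [ 0.1 -0.1 -0.2]
```

{"method": "move_arm", "body": {"series": [4,0.1,0,2,0,0,0,4,0,0,2,0,0,0,4,0,0,2,0,0,0,4,0,0,1.3,0,0,0,4,0,0,0,0,0,0]}}

```text
time: 46.62
tool_pos: [0.3448, -0.3119, 0.054]
tcp_rot: [-3.132, 0.235, 0.001]
wrist_force: [1.1, 0.3, 0.4]
width: 0.467
grip_force: 0.0
```

{"method": "move_arm", "body": {"series": [4,0,0,0,0,0,0,4,0,0,0,0,0,0]}}

```text
time: 46.88
tool_pos: [0.3457, -0.3128, 0.0552]
tcp_rot: [3.132, -0.235, 0.002]
wrist_force: [-0.2, 0.1, -0.0]
width: 0.469
grip_force: 0.0
```

```bash
python3 -c "
from h import *
delta([.3464,-.3125,.055],-8.3)"
```

```text
t 46.9 pos [ 0.3457 -0.3128  0.0552] ang -8.6 F [-0.2  0.1 -0. ] w 0.469 g 0
 shift now [ 0.06 -0.04  0.02]  shift after turn [ 0.07 -0.04  0.02]  turn [ 0.1 -0.1 -0.3]
```

Grip lightly, then begin the arc.

{"method": "move_arm", "body": {"series": [0.8,0,0,0,0,0,0,0.8,0,0,0,0,0,0,0.8,0,0,0,0,0,0,0.8,0,0,0,0,0,0], "grip_force": 25}}

```text
time: 47.38
tool_pos: [0.3454, -0.3113, 0.0548]
tcp_rot: [-3.131, 0.237, -0.001]
wrist_force: [1.0, 5.3, 5.3]
width: 0.154
grip_force: 26.7
```

{"method": "move_arm", "body": {"series": [0.8,0.1,0,-1.1,0,0,0,0.8,0.3,0,-1.1,0,0,0,0.8,0.45,0,-1,0,0,0,0.8,0,0,0,0,0,0]}}

```text
time: 47.88
tool_pos: [0.3535, -0.3129, 0.0871]
tcp_rot: [-3.132, 0.235, 0.001]
wrist_force: [-0.5, 5.1, -0.7]
width: 0.161
grip_force: 26.6
```

{"method": "move_arm", "body": {"series": [0.8,0.65,-0.1,-0.9,0,0,0,0.8,0.8,0,-0.8,0,0,0,0.8,0.9,0,-0.65,0,0,0,0.8,0,0,0,0,0,0]}}

```text
time: 48.38
tool_pos: [0.3784, -0.3171, 0.1112]
tcp_rot: [3.131, -0.234, 0.003]
wrist_force: [-2.2, 1.1, 3.5]
width: 0.157
grip_force: 26.3
```

{"method": "move_arm", "body": {"series": [0.8,1,0,-0.45,0,0,0,0.8,1.1,0,-0.3,0,0,0,0.8,1.1,0,-0.1,0,0,0,0.8,0,0,0,0,0,0]}}

```text
time: 48.88
tool_pos: [0.4094, -0.3222, 0.119]
tcp_rot: [3.13, -0.233, 0.002]
wrist_force: [-2.2, -3.7, 0.4]
width: 0.156
grip_force: 25.6
```

```bash
python3 - <<'E'
from h import *
# grip point at phi=98deg: hinge + 64mm(-cos,sin); TCP is 9 mm below it
h=np.array([.4097,-.3215,.064]);a=np.radians(-8.3);x=np.array([np.cos(a),np.sin(a),0])
for p in(90,98): r=np.radians(p); delta(h-.064*np.cos(r)*x+[0,0,.064*np.sin(r)-.009],-8.3)
t=read_camera("scene")[:,:,::-1]; cv2.imwrite("pics/l.png",t)
E
```

```text
t 48.9 pos [ 0.4094 -0.3222  0.119 ] ang -8.5 F [-2.2 -3.7  0.4] w 0.156 g 26
 shift now [ 0.02 -0.07 -0.  ]  shift after turn [ 0.02 -0.07 -0.  ]  turn [ 0.1 -0.1 -0.2]
t 48.9 pos [ 0.4094 -0.3222  0.119 ] ang -8.5 F [-2.2 -3.7  0.4] w 0.156 g 26
 shift now [ 0.91 -0.08  0.06]  shift after turn [ 0.91 -0.07  0.06]  turn [ 0.1 -0.1 -0.2]
```

{"method": "move_arm", "body": {"series": [0.8,0.6,-0.05,0,0,0,0,0.8,0.5,0,0.1,0,0,0,0.8,0,0,0,0,0,0,0.8,0,0,0,0,0,0]}}

```text
time: 49.42
tool_pos: [0.4197, -0.3239, 0.1183]
tcp_rot: [3.129, -0.234, 0.002]
wrist_force: [-3.1, -6.3, 1.4]
width: 0.157
grip_force: 25.2
```

{"method": "move_arm", "body": {"series": [3,0,0,0,0,0,0,3,0,0,0,0,0,0,3,0,0,0,0,0,0,3,0,0,-2,0,0,0]}}

```text
time: 49.92
tool_pos: [0.4182, -0.3204, 0.1356]
tcp_rot: [-3.13, 0.234, 0.005]
wrist_force: [0.9, 0.8, -0.0]
width: 0.35
grip_force: 0.0
```

{"method": "move_arm", "body": {"series": [3,0,0,-4,0,0,0,3,0,0,-5,0,0,0,3,-3,4,-3,0,0,0,3,-3,4,0,0,0,0,3,0,0,0,0,0,0]}}

```text
time: 50.55
tool_pos: [0.3466, -0.3939, 0.258]
tcp_rot: [3.131, -0.241, 0.001]
wrist_force: [0.3, 0.2, 0.3]
width: 0.35
grip_force: 0.0
```

```bash
python3 - <<'E'
from h import *
t=read_camera("top")[:,:,::-1].astype(int);s=read_camera("scene")[:,:,::-1].astype(int)
print(read_state()["time"],read_state()["tool_pos"])
d0=cv2.imread("pics/scene7.png").astype(int);r0=cv2.imread("pics/scene0.png").astype(int)
w=np.s_[140:225,125:210]
for n,q in(("dropped",d0),("raised",r0)): print("scene vs",n,np.abs(s[w]-q[w]).max(2).__gt__(40).sum())
b=np.s_[230:285,180:380]; print("warmer vs after-knob",(np.abs(s[b]-d0[b]).max(2)>40).sum())
for nm,bx in dict(lever_up=(139,159,151,177),lever_down=(153,150,166,172)).items():
    x0,y0,x1,y1=bx; print(nm,[round(q[y0:y1,x0:x1].mean(),1) for q in(s,d0,r0)])
E
```

```text
50.65 [ 0.34804662 -0.39179988  0.25695112]
scene vs dropped 112
scene vs raised 0
warmer vs after-knob 0
lever_up [np.float64(90.7), np.float64(99.5), np.float64(91.4)]
lever_down [np.float64(103.3), np.float64(118.0), np.float64(104.2)]
```

The switch region now matches the original raised view and the warmer is unchanged, so I hand the job in.

```bash
python3 -c "
from workcell import *
print(finish_job())"
```

```text
the job is handed in; nothing more can be done
None
```

I handed the job in at about 51 s: power switched off first, all four tiles laid flat in bays 1–4, the knob fully on its shaft, and the lever lifted last and staying up, all confirmed by camera and force readings; the judge's result wasn't shown.

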